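# Cycle a bush-reaming fixture

### The job

Change over the reaming fixture on the garage bench: throw its toggle clamp open, lift the blue clamping bar out and lay it on the bench, stand the reamed bushes (green band) upright in the grey tray, and slide every raw bush (plain brass) upright into a fixture slot of its own, fully home with its flange under the slotted plate. Then put the bar back in its seat across the slot mouths and throw the clamp shut over centre on it; leave the reamer, the file and the bottle alone.

Things in the scene. Friction and masses are not known exactly. Their poses are not given: they have to be found in the camera images.
- fixture: reaming fixture fixed to the bench. Origin on the bench under the middle of the line of slot mouths; x points into the slots, away from the robot, y along the row. Aluminium base plate, top 10 mm above the bench (x -58 to 62, y -250 to 112 mm). Steel slotted plate, underside 19, top 25 mm above the bench, x 0 to 56, y -102 to 102 mm: see slot0. Toggle clamp at the -y end
- slot0 (a point): where a bush's origin comes when fully home in slot 0 (barrel against the closed end, flange on the base plate): x 21.5, y -75, z 10 mm in the fixture frame, axes as the fixture's. Slots are 25 mm wide, 50 mm apart, open to -x; round tine noses reaching x = 0 funnel a barrel in; closed at x = 32.5 mm. Set a bush on the base plate at about x = -22 mm, then slide it along +x, flange under the plate
- bar_seat (a point): where the clamping bar's origin belongs: x -21.5, y -12, z 10 mm in the fixture frame; axes as the fixture's. The bar lies on the base plate between the tine noses (x = 0) and two 10 mm locating pins with tapered tops (at x -48, y +-100 mm, 42 mm above the bench): 43 mm free for the 36 mm bar. End stop with its face at y = 112 mm, 26 mm above the bench
- clamp_handle (a joint): handle angle (rad) about the fixture's x axis through clamp_hinge, a plain circle: 0 = shut and locked over centre at its stop, handle upright, leaning 0.08 rad towards the bar (+y); dead centre near 0.09; 1.55 = fully open at its stop, handle laid back almost level towards the fixture's -y, clamp arm standing up. It rests at either end by itself; under 6 N at the grip moves it
- clamp_hinge (a point): axis of the clamp handle, 32.7 mm above the bench; axes as the fixture's, the hinge axis is x
- handle_grip (a point): middle of the handle's red plastic grip, 95 mm from the hinge; grip 18 mm thick (along the hinge axis x), 20 mm wide, ends 30 mm beyond this point; z points outwards along the handle (up when shut)
- clamp_arm: steel arm of the clamp with sprung spindle and rubber pad (16 mm across, 60 mm from the pivot). Origin at its pivot, 63 mm above the bench, y along the arm. Shut, the pad presses on the bar's top at fixture y = -122 mm with about 14 N; open, the arm stands up, its end about 140 mm above the bench, clear of the bar
- clamp_bar: blue bar 36 mm (x) by 240 mm (y) by 22 mm high with a black upright grip tab at its middle, 24 mm (x) by 16 mm (y), 30 mm tall above the bar's top; origin at the centre of the underside; 0.32 kg; symmetrical, either way round fits
- tray: grey open tray fixed to the bench, 120 mm (x) by 170 mm (y), walls 24 mm high and 4 mm thick, floor 4 mm thick; origin at the centre of its underside
- reamer: bystander: steel hand reamer with a cross handle lying on the bench, 150 mm long, 15 mm thick; origin on its underside near the middle
- file: bystander: file with a wooden handle lying on the bench, 270 mm long, 22 mm thick; origin on its underside where blade meets handle
- beer_bottle: bystander: amber bottle, 60 mm across, 200 mm tall, standing; origin under its centre
- slot1 (a point): home point of slot 1, as slot0: x 21.5, y -25, z 10 mm in the fixture frame; axes as the fixture's
- slot2 (a point): home point of slot 2, as slot0: x 21.5, y 25, z 10 mm in the fixture frame; axes as the fixture's
- slot3 (a point): home point of slot 3, as slot0: x 21.5, y 75, z 10 mm in the fixture frame; axes as the fixture's
- reamed_a: reamed upright brass bush: barrel 22 mm diameter, 56 mm tall in all, on a round foot flange 38 mm across and 6 mm thick; origin at the centre of the flange's underside, z along the barrel; 0.13 kg; 12 mm green band near its top; starts home in a slot; some are absent
- reamed_b: reamed upright brass bush: barrel 22 mm diameter, 56 mm tall in all, on a round foot flange 38 mm across and 6 mm thick; origin at the centre of the flange's underside, z along the barrel; 0.13 kg; 12 mm green band near its top; starts home in a slot; some are absent
- reamed_c: reamed upright brass bush: barrel 22 mm diameter, 56 mm tall in all, on a round foot flange 38 mm across and 6 mm thick; origin at the centre of the flange's underside, z along the barrel; 0.13 kg; 12 mm green band near its top; starts home in a slot; some are absent
- reamed_d: reamed upright brass bush: barrel 22 mm diameter, 56 mm tall in all, on a round foot flange 38 mm across and 6 mm thick; origin at the centre of the flange's underside, z along the barrel; 0.13 kg; 12 mm green band near its top; starts home in a slot; some are absent
- raw_a: raw upright brass bush: barrel 22 mm diameter, 56 mm tall in all, on a round foot flange 38 mm across and 6 mm thick; origin at the centre of the flange's underside, z along the barrel; 0.13 kg; no band; starts standing on the bench to the left; one may be absent
- raw_b: raw upright brass bush: barrel 22 mm diameter, 56 mm tall in all, on a round foot flange 38 mm across and 6 mm thick; origin at the centre of the flange's underside, z along the barrel; 0.13 kg; no band; starts standing on the bench to the left; one may be absent
- raw_c: raw upright brass bush: barrel 22 mm diameter, 56 mm tall in all, on a round foot flange 38 mm across and 6 mm thick; origin at the centre of the flange's underside, z along the barrel; 0.13 kg; no band; starts standing on the bench to the left; one may be absent
Not all that is in view belongs to the job. What is shaped like the raw_c but purple is not meant.

How it is judged:
By the outcome, as a careful person would: the job done as asked, in the order asked, and still so for the second after the job is handed in, with the robot touching nothing.
Of reamed_a, reamed_b, reamed_c, reamed_d only 1 to 2 are there at a start; the rules pass over those that are not, and their reading is None.
Of raw_a, raw_b, raw_c only 2 to 3 are there at a start; the rules pass over those that are not, and their reading is None.
At some moment in a run one of clamp_bar may be knocked a few centimetres aside while the robot is not near it.
It also fails if it takes over 210 s, if anything falls off the work surface, if the arm or the gripper's body presses on something with over 40 N, if the wrist force passes 120 N, or if a joint passes its speed limit or range.

### The arm

A 7-joint arm with a two-finger parallel gripper is mounted at the origin on the work surface. World frame = base frame: x ahead of the robot, y to its left, z up, the work surface at z = 0. Lengths are in m, angles in rad, forces in N, time in s.
With the tool pointing down it reaches from about 0.4 to 0.85 m from the base axis. Payload 10.4 kg.
Tool frame: the origin (TCP) lies on the centre line of the jaws, within the pads' length; the fingertips stand 14 mm ahead of it and the grasp point (between the pads) lies 5 mm behind it (manip.tip_reach is the distance from the TCP to the fingertips, in m); z points along the fingers, y is the line along which they close (so a half turn about z gives the same grasp; the last joint's range is limited). The gripper opens to 85 mm and grips with 20 to 120 N. Pads are 22 mm wide; open, the fingers measure 114 mm over their backs; the gripper's body (76 mm by 85 mm) begins 54 mm behind the grasp point. The pads swing forward as they close: fully open they stand 13 mm farther back than shut.
Start: joints at [-1.235, 0.332, -0.065, 1.46, 0.022, 1.35, -0.088], TCP at [0.219, 0.585, 0.245] pointing down, gripper open.
Joint ranges: [-2.6, 2.6], [-0.5, 2.12], [-1.47, 1.34], [0.16, 2.42], [-1.27, 4.41], [0.06, 2.06], [-2.6, 2.6]. Speed limits (rad/s): [2.22, 2.22, 2.79, 2.79, 3.14, 3.14, 3.14].

### API

Orientations are given as a unit quaternion [x, y, z, w].
In Python, from workcell import manip gives the robot as it stands.
- The arm moves only by the shell command python3 -m pendant 'ROWS' [FORCE]. ROWS is JSON, a list of rows, each a list of 7 numbers: the shift along the tool's x, y, z in units of 50 mm (1.0 is 50 mm), then the turn, a rotation vector about the tool's x, y, z in units of 8 degrees (1.0 is 8 degrees), then the opening, from -1 (shut) to 1 (fully open), so that 0 is half open. In form: [[dx, dy, dz, ax, ay, az, jaw], ...]. A call has exactly 10 rows; each row is the pose to reach, as a shift and turn from the pose commanded when the call began, along the tool's axes at that moment; what a row does not reach only later rows make up. A row lasts 1/8 s, in which the tool goes at most 62.5 mm and 10.7 degrees, less where a joint would pass 70% of its speed; a pose out of reach is approached as far as the arm can. A call with a gripper value outside its range is refused whole. The fingers move at their own pace and stop on an object; FORCE is the grip in N (left out, the last holds). Time passes only in rows, so rows that repeat a pose let the fingers close, or fill a call up. It gives the time, the measured TCP pose, the force, the opening and the grip force at its end, in the units of the state.
- manip.get_obs(): the state, without advancing time (a new reading comes with each control period).
- manip.camera(name): name is "side" or "top"; returns (picture, depth): 480x640x3 uint8, red, green, blue; 480x640 float32, m along the optical axis (not along the pixel's ray), 0 where there is no reading.
- manip.get_calibration(name): a dict with "fx", "fy", "cx", "cy" (pixels), "xyz" and "orientation" of the camera in the world. Camera axes: x right, y up, looking along -z (the intrinsics and any distortion apply to the point x, -y, -z); pixel columns grow to the right and rows downward; lengths in m; the calibration is good to about 2 mm. A picture is of the moment at which its call begins. get_calibration takes no time and is no camera call.
- manip.hand_in(): hands the job in; it is judged then, once.
Trained networks look in the newest picture that a camera, given by its name, has taken for a name from the list of things; names that differ only in an ending like _2 or _b are one class to them, and where a whole thing is asked for, a point or a joint stands for the part that bears it (a point fixed in the world has none). Each returns a list of dicts, best first, with "p" (0 to 1); they miss things now and then, are a little off and sometimes report something else, mostly with a low value. They report only what shows in the picture. A call takes as long as a camera call. They do not tell look-alikes from the thing itself.
- manip.find_in(thing, camera): "box" ([left, top, right, bottom] in pixels, round what is visible of it).
- manip.trace(thing, camera): "pixels" (480x640 bool, what is visible of it) and "box" ([left, top, right, bottom] in pixels, round what is visible of it).
- manip.tip_of(thing, camera): "pixel" ([column, row] in pixels: a listed point, or the origin of a listed thing).
The state is a dict: "clock": time; "joint_pos": joint angles; "joint_velocities": joint speeds; "tau": joint torques, N m; "position": TCP position; "ee_rot": TCP orientation; "ft_force": force on the tool from outside, world axes, zero at the start; "torque": the same for the moment, N m; "grip_width": opening from 0.0 (shut) to 1.0 (fully open); "grasp_force": force on a finger pad.
Only numpy, scipy, OpenCV 4.12 (cv2) and the standard library are available. Lean on these libraries where they do the work, as an engineer would, in place of code of your own. Each camera call takes 0.05 s, during which the arm holds its last target. There are 200 camera calls.

## Working session

There is one attempt and no reset: what is moved stays moved. The work goes in short steps, Python scripts to look and compute and a shell command to move; the robot and the scene stay as the last step left them, time stands still between calls to the robot, and variables do not carry over. Pictures are saved under pics/ and viewed, at most 14 in all, crops included, and the job is handed in when it is done.

```bash
ls; mkdir -p pics
cat > h.py <<'E'
import numpy as np, cv2
from scipy.spatial.transform import Rotation as R
from workcell import manip as m
def cam(n):
    return m.camera(n)
def world(n,u,v,d):
    c=m.get_calibration(n)
    p=np.array([(u-c['cx'])/c['fx']*d,-(v-c['cy'])/c['fy']*d,-d])
    return R.from_quat(c['orientation']).apply(p)+np.array(c['xyz'])
def cloud(n,d):
    v,u=np.mgrid[0:480,0:640]
    c=m.get_calibration(n)
    p=np.stack([(u-c['cx'])/c['fx']*d,-(v-c['cy'])/c['fy']*d,-d],-1)
    return p@R.from_quat(c['orientation']).as_matrix().T+np.array(c['xyz'])
def ray(n,u,v,z):
    c=m.get_calibration(n);o=np.array(c['xyz'])
    w=world(n,u,v,1.0)-o
    return o+w*(z-o[2])/w[2]
def pix(n,P):
    c=m.get_calibration(n)
    p=R.from_quat(c['orientation']).inv().apply(np.atleast_2d(P)-np.array(c['xyz']))
    return np.stack([c['cx']+c['fx']*p[:,0]/-p[:,2],c['cy']+c['fy']*p[:,1]/p[:,2]],-1)
def save(n,img): cv2.imwrite('pics/'+n,cv2.cvtColor(img,cv2.COLOR_RGB2BGR))
E
python3 - <<'E'
from h import *
for n in('top','side'):
    c=m.get_calibration(n);print(n,c)
    a,d=cam(n);save(n+'0.png',a);np.save(n+'0.npy',d)
    for t in ['clamp_bar','reamed_a','raw_a','tray','clamp_handle','reamer','file','beer_bottle','fixture']:
        for r in m.find_in(t,n)[:5]: print(t,r['p'],np.round(r['box']).tolist())
o=m.get_obs();print(o)
E
```

```text
pics
top {'fx': 435.8210995442492, 'fy': 435.8210995442492, 'cx': 323.126227725684, 'cy': 237.18083698266838, 'xyz': array([0.46571893, 0.01642709, 1.07156817]), 'orientation': array([ 0.0459424 , -0.0527166 , -0.69479064,  0.7158046 ])}
clamp_bar 0.7 [235.0, 246.0, 334.0, 268.0]
reamed_a 0.66 [309.0, 230.0, 320.0, 248.0]
reamed_a 0.62 [264.0, 237.0, 278.0, 251.0]
raw_a 0.78 [182.0, 240.0, 199.0, 253.0]
raw_a 0.63 [188.0, 313.0, 205.0, 324.0]
raw_a 0.52 [196.0, 272.0, 212.0, 286.0]
raw_a 0.27 [232.0, 219.0, 384.0, 275.0]
raw_a 0.21 [233.0, 247.0, 336.0, 269.0]
tray 0.63 [411.0, 291.0, 486.0, 349.0]
clamp_handle 0.45 [362.0, 239.0, 381.0, 258.0]
reamer 0.82 [462.0, 198.0, 504.0, 264.0]
file 0.8 [249.0, 167.0, 356.0, 189.0]
beer_bottle 0.96 [129.0, 181.0, 180.0, 218.0]
fixture 0.65 [232.0, 220.0, 386.0, 280.0]
side {'fx': 577.9847922234303, 'fy': 577.9847922234303, 'cx': 317.889339148931, 'cy': 240.45598351308203, 'xyz': array([0.28256304, 0.87102208, 1.03553731]), 'orientation': array([-0.06347459,  0.38093548,  0.90782175, -0.16345888])}
clamp_bar 0.59 [293.0, 261.0, 336.0, 352.0]
re
[... 677 characters left out ...]
  0.33218413, -0.06471141,  1.46009765,  0.0215622 ,
        1.34992389, -0.08849813]), 'joint_velocities': array([ 7.09655785e-04, -5.28335329e-04,  3.57938793e-04, -6.32964763e-04,
        2.63700002e-05,  1.97442135e-03, -1.50365984e-04]), 'tau': array([ 8.39075847e-05, -6.25239587e+01,  4.89797210e-02, -3.91838372e+01,
        1.63984112e-02,  1.81943222e-03,  4.68244912e-05]), 'position': array([0.2194404 , 0.58522273, 0.24534858]), 'ee_rot': array([ 1.78436196e-01,  9.83951483e-01,  4.33025161e-05, -2.17038041e-05]), 'ft_force': array([ 0.76301743, -0.45781647, -1.06508496]), 'torque': array([-0.00727269,  0.00090945, -0.01168601]), 'grasp_force': 0.0, 'grip_width': 1.0020115547954838}
```

```bash
python3 -m pendant --help 2>&1 | head -20; ls -R . | head -30
```

```text
invalid input: not JSON, or not a number
.:
h.py
pics
side0.npy
top0.npy

./pics:
side0.png
top0.png
```

Run:
```python
import cv2
a=cv2.imread('pics/top0.png')[150:370,110:510];cv2.imwrite('pics/t1.png',cv2.resize(a,(800,440),interpolation=2))
a=cv2.imread('pics/side0.png')[150:430,150:480];cv2.imwrite('pics/s1.png',cv2.resize(a,(700,594),interpolation=2))
```

```text
(no output)
```

View pics/t1.png

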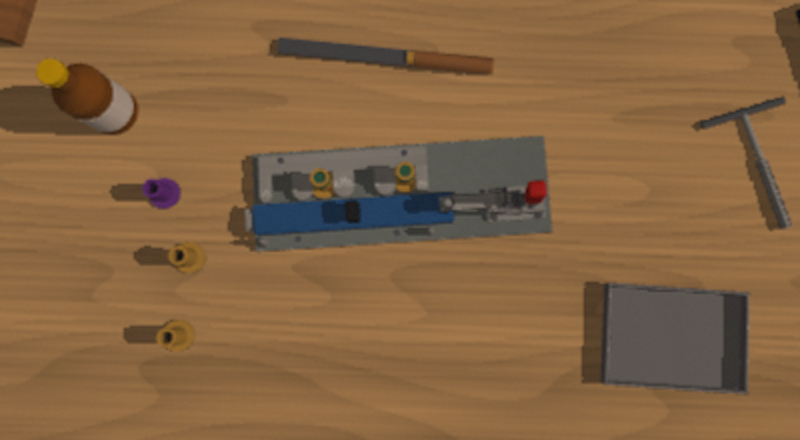

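View pics/s1.png

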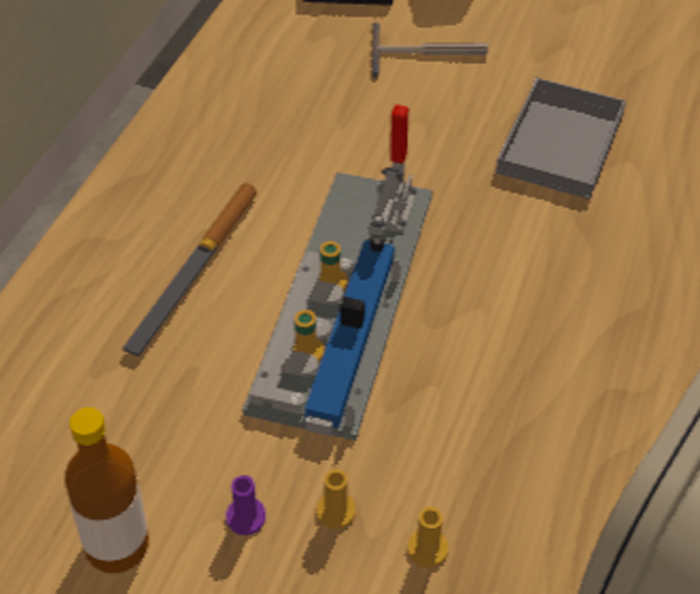

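The top view (full-image pixels) shows two green-banded bushes at about (270,240) and (312,236). There are two plain brass bushes at (203,278) and (198,317). A purple look-alike at (191,246) must be left alone. The bar, upright red handle, tray, reamer, file and bottle are also clear.

```bash
cat > meas.py <<'E'
from h import *
def rect(P):
    r=cv2.minAreaRect((P[:,:2]*1000).astype(np.float32)); return r
E
python3 - <<'E'
from meas import *
for n in('top','side'):
    d=np.load(n+'0.npy');a=cv2.cvtColor(cv2.imread(f'pics/{n}0.png'),cv2.COLOR_BGR2RGB).astype(int);P=cloud(n,d);z=P[...,2]
    hsv=cv2.cvtColor(a.astype(np.uint8),cv2.COLOR_RGB2HSV)
    ok=d>0
    bench=ok&(np.abs(z)<.01);print(n,'bench z',np.median(z[bench]))
    b=[232,219,386,278] if n=='top' else [262,200,354,360]
    box=np.zeros_like(ok);box[b[1]:b[3],b[0]:b[2]]=1
    f=ok&box&(z>.006)&(z<.03)
    q=cv2.morphologyEx(f.astype(np.uint8),cv2.MORPH_OPEN,np.ones((3,3)))>0
    print('fixture',rect(P[q]),f.sum())
    blue=(hsv[...,0]>98)&(hsv[...,0]<125)&(hsv[...,1]>150)&ok&box
    print('bar',rect(P[blue]),np.median(z[blue]))
    red=((hsv[...,0]<6)|(hsv[...,0]>174))&(hsv[...,1]>180)&box&ok
    print('red',red.sum(),P[red].mean(0),P[red].min(0),P[red].max(0))
    for nm,lo,hi in(('purple',130,160),('green',60,95)):
        mk=(hsv[...,0]>lo)&(hsv[...,0]<hi)&(hsv[...,1]>100)&ok&(z>.02)
        k,l,s,c=cv2.connectedComponentsWithStats(mk.astype(np.uint8))
        for i in range(1,k):
            if s[i,4]>8: Q=P[l==i];print(nm,s[i],Q.mean(0).round(4),(Q.min(0)/2+Q.max(0)/2).round(4))
    bx={'top':[[190,270,215,288],[186,308,210,328],[182,238,202,255]],'side':[[295,368,322,405],[340,388,366,424]]}[n]
    for u0,v0,u1,v1 in bx:
        s=(slice(v0,v1),slice(u0,u1));Q=P[s][(z[s]>.045)&(z[s]<.065)];print('bushtop',len(Q),(Q.min(0)/2+Q.max(0)/2).round(4),np.ptp(Q,axis=0).round(3))
    t=ok&(z>.015)&(z<.03);u0,v0,u1,v1=[405,285,490,352] if n=='top' else [380,180,448,245]
    s=(slice(v0,v1),slice(u0,u1));print('tray',rect(P[s][(z[s]>.014)&(z[s]<.03)]))
    # other things >20mm
    mk=(ok&(z>.02)&(z<.3)).astype(np.uint8);k,l,s,c=cv2.connectedComponentsWithStats(mk)
    for i in range(1,k):
        if s[i,4]>15: print(' obj',s[i].tolist(),P[l==i].mean(0).round(3))
E
```

```text
top bench z -0.0008016523359459793
fixture ((591.5123291015625, 42.31712341308594), (120.3190689086914, 369.5), 5.402650356292725) 5172
bar ((563.13623046875, 96.54129028320312), (33.58755111694336, 234.95335388183594), 5.566743850708008) 0.03133477046632138
red 88 [ 0.58114576 -0.10694475  0.14889457] [ 0.57398141 -0.11578823  0.09857916] [ 0.59040001 -0.09871136  0.1596395 ]
purple [182 240  13  11  98] [0.5823 0.3274 0.0455] [0.5822 0.3284 0.0403]
green [310 233   5   4  13] [0.6127 0.0351 0.0641] [0.6129 0.035  0.0633]
green [268 236   4   5   9] [0.602  0.1347 0.0635] [0.6015 0.134  0.064 ]
bushtop 60 [0.5055 0.2932 0.0519] [0.021 0.021 0.013]
bushtop 60 [0.4117 0.3004 0.0524] [0.021 0.02  0.015]
bushtop 59 [0.5822 0.3284 0.052 ] [0.02  0.021 0.014]
tray ((426.37811279296875, -295.40863037109375), (172.4954833984375, 120.08476257324219), 87.82197570800781)
 obj [31, 117, 98, 55, 3390] [0.827 0.611 0.038]
 obj [511, 127, 115, 75, 5238] [ 0.816 -0.595  0.03 ]
 obj [25, 157, 37, 28, 653] [0.748 0.679 0.059]
 obj [317, 177, 17, 6, 55] [0.758 0.007 0.022]
 obj [128, 179, 50, 38, 1113
[... 1825 characters left out ...]
5, 98, 42, 60, 1543] [ 0.222 -0.655  0.089]
 obj [346, 110, 100, 35, 1478] [ 0.609 -0.609  0.048]
 obj [567, 133, 32, 47, 414] [ 0.043 -0.623  0.083]
 obj [435, 197, 10, 22, 34] [ 0.369 -0.332  0.022]
 obj [267, 199, 77, 153, 3562] [0.585 0.081 0.04 ]
 obj [396, 227, 16, 7, 22] [ 0.437 -0.211  0.022]
 obj [259, 237, 10, 9, 19] [ 0.756 -0.052  0.021]
 obj [252, 246, 9, 11, 20] [ 0.759 -0.011  0.021]
 obj [589, 283, 51, 93, 2176] [-0.026  0.068  0.164]
 obj [180, 342, 39, 75, 1929] [0.674 0.411 0.114]
 obj [302, 371, 12, 20, 186] [0.506 0.296 0.044]
 obj [259, 374, 12, 20, 186] [0.583 0.332 0.043]
 obj [346, 389, 12, 20, 192] [0.412 0.303 0.043]
 obj [36, 419, 97, 61, 3456] [0.824 0.572 0.036]
```

```bash
cat > plan.py <<'E'
from h import *
F=np.array([.5832,.1074]); YAW=np.deg2rad(5.6)
def fx(x,y,z): # fixture mm -> world m
    c,s=np.cos(YAW),np.sin(YAW); x,y=x/1000,y/1000
    return np.array([F[0]+c*x-s*y,F[1]+s*x+c*y,z/1000])
def unfx(p):
    c,s=np.cos(YAW),np.sin(YAW);d=np.array(p)[:2]-F
    return np.array([c*d[0]+s*d[1],-s*d[0]+c*d[1]])*1000
def plan(*W):
    "waypoints (TCP xyz, tool y heading deg)"
    o=m.get_obs();q=R.from_quat(o['ee_rot']);p=o['position']
    print('t',round(o['clock'],1),'pos',p.round(4),'fx',unfx(p).round(1),'f',o['ft_force'].round(1),'w',round(o['grip_width'],3),'g',round(o['grasp_force'],1))
    for P,h in W:
        h=np.deg2rad(h);y=np.array([np.cos(h),np.sin(h),0]);z=np.array([0,0,-1.]);x=np.cross(y,z)
        T=R.from_matrix(np.stack([x,y,z],1))
        print((q.inv().apply(P-p)/.05).round(3).tolist(),(np.rad2deg((q.inv()*T).as_rotvec())/8).round(2).tolist())
E
python3 - <<'E'
from plan import *
for n in('top','side'):
    d=np.load(n+'0.npy');hsv=cv2.cvtColor(cv2.imread(f'pics/{n}0.png'),cv2.COLOR_BGR2HSV);P=cloud(n,d)
    red=((hsv[...,0]<6)|(hsv[...,0]>174))&(hsv[...,1]>150)&(d>0)&(np.hypot(P[...,0]-.58,P[...,1]+.106)<.04)
    Q=P[red]
    for a in(.08,.1,.12,.14,.15):
        q=Q[(Q[:,2]>a)&(Q[:,2]<=a+.02)]
        if len(q): f=np.array([unfx(r) for r in q]);print(n,a,len(q),f.min(0).round(1),f.max(0).round(1),q[:,2].max())
plan((fx(-21.5,-213,240),5.6))
E
```

```text
top 0.08 1 [ -26.8 -209.6] [ -26.8 -209.6] 0.09857916072884865
top 0.1 8 [ -30.4 -222.3] [ -22.  -207.8] 0.11890387984459261
top 0.12 10 [ -30.3 -219.4] [ -16.7 -206.8] 0.13155863190189354
top 0.14 77 [ -30.1 -222.9] [ -12.8 -205. ] 0.15963949751442996
top 0.15 68 [ -29.3 -222.9] [ -13.7 -205. ] 0.15963949751442996
side 0.08 36 [ -28.3 -223.9] [ -15.3 -206.7] 0.09980557135543655
side 0.1 40 [ -28.5 -220.7] [ -15.  -202.9] 0.11992077417538116
side 0.12 39 [ -28.  -219.5] [ -15.4 -204.5] 0.1396249571167888
side 0.14 61 [ -28.4 -222.3] [ -13.6 -200.8] 0.1584254525112141
side 0.15 42 [ -27.8 -222.3] [ -13.6 -200.8] 0.1584254525112141
t 1.0 pos [0.2194 0.5852 0.2453] fx [-315.4  511. ] f [ 0.8 -0.5 -1.1] w 1.002 g 0.0
[-11.66, -10.407, 0.105] [0.0, -0.0, 7.98]
```

```bash
python3 -m pendant '[[-1.17,-1.04,0,0,0,0.8,0],[-2.34,-2.08,0,0,0,1.6,0],[-3.5,-3.12,0,0,0,2.4,0],[-4.67,-4.16,0,0,0,3.2,0],[-5.83,-5.2,0,0,0,4,0],[-7,-6.24,0,0,0,4.8,0],[-8.16,-7.28,0,0,0,5.6,0],[-9.33,-8.32,0,0,0,6.4,0],[-10.5,-9.36,0.1,0,0,7.2,0],[-11.66,-10.41,0.1,0,0,7.98,0]]' 20
python3 - <<'E'
from plan import *
plan((fx(-21.5,-215.4,240),5.6),(fx(-21.5,-215.4,122),5.6))
E
```

```text
clock: 2.25
position: [0.5108, 0.0301, 0.2432]
ee_rot: [0.673, 0.74, 0.001, 0.0]
ft_force: [1.3, 1.4, -0.8]
grip_width: 0.5
grasp_force: 0.0
t 2.2 pos [0.5108 0.0301 0.2432] fx [-79.6 -69.9] f [ 1.3  1.4 -0.8] w 0.5 g 0.0
[-2.907, 1.172, 0.063] [0.01, -0.0, -0.02]
[-2.909, 1.169, 2.423] [0.01, -0.0, -0.02]
```

```bash
python3 -m pendant '[[-1,0.4,0,0,0,0,0],[-2,0.8,0,0,0,0,0],[-2.9,1.17,0.06,0,0,0,0],[-2.9,1.17,0.06,0,0,0,0],[-2.9,1.17,0.06,0,0,0,0],[-2.9,1.17,0.06,0,0,0,0],[-2.9,1.17,0.06,0,0,0,0],[-2.9,1.17,0.06,0,0,0,0],[-2.9,1.17,0.06,0,0,0,0],[-2.9,1.17,0.06,0,0,0,0]]' 20
python3 - <<'E'
from plan import *
a,d=cam('side');save('s2.png',cv2.resize(a[130:330,230:430],(600,600)))
plan((fx(-21.5,-215.4,240),5.6),(fx(-21.5,-215.4,122),5.6))
E
```

```text
clock: 3.5
position: [0.5824, -0.1066, 0.2398]
ee_rot: [0.672, 0.741, 0.0, -0.0]
ft_force: [0.2, -0.3, -0.7]
grip_width: 0.499
grasp_force: 0.0
t 3.5 pos [ 0.5824 -0.1067  0.2398] fx [ -21.7 -213. ] f [-1.2 -0.3  0.5] w 0.502 g 0.0
[-0.049, 0.003, -0.005] [-0.0, -0.0, 0.0]
[-0.049, 0.003, 2.355] [-0.0, -0.0, 0.0]
```

View pics/s2.png

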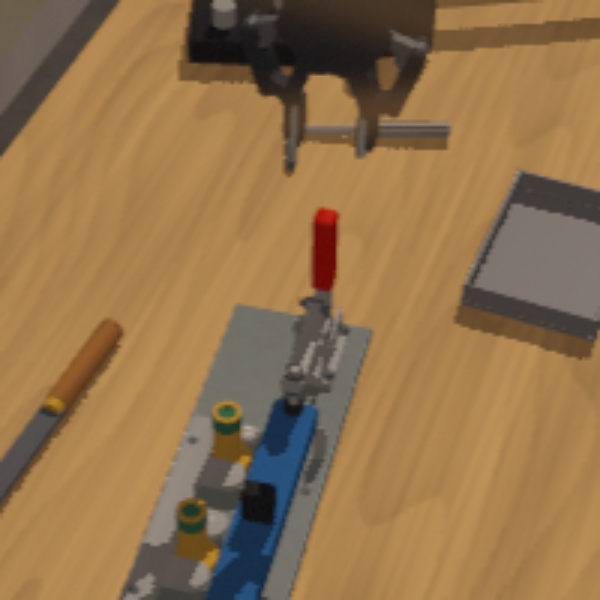

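The open fingers, at crop (290,160) and (365,150), straddle the red grip at (326,215). Next I descend and grip.

```bash
python3 -m pendant '[[-0.04,0,0.8,0,0,0,0],[-0.04,0,1.6,0,0,0,0],[-0.04,0,2.35,0,0,0,0],[-0.04,0,2.35,0,0,0,0],[-0.04,0,2.35,0,0,0,-1],[-0.04,0,2.35,0,0,0,-1],[-0.04,0,2.35,0,0,0,-1],[-0.04,0,2.35,0,0,0,-1],[-0.04,0,2.35,0,0,0,-1],[-0.04,0,2.35,0,0,0,-1]]' 25
python3 - <<'E'
from plan import *
hy=-223
plan(*[(fx(-21.5,hy+95*np.sin(.08-t),32.7+95*np.cos(.08-t)-5),5.6) for t in np.linspace(0,1.55,11)])
E
```

```text
clock: 4.8
position: [0.5842, -0.1089, 0.1243]
ee_rot: [0.672, 0.741, 0.001, 0.001]
ft_force: [3.5, -0.8, 6.0]
grip_width: 0.205
grasp_force: 31.9
t 4.8 pos [ 0.5842 -0.1089  0.1243] fx [ -20.1 -215.3] f [ 3.5 -0.8  6. ] w 0.205 g 31.9
[-0.001, -0.028, 0.037] [0.03, 0.0, 0.0]
[-0.296, -0.028, 0.037] [0.03, 0.0, 0.0]
[-0.586, -0.028, 0.081] [0.03, 0.0, 0.0]
[-0.867, -0.029, 0.171] [0.03, 0.0, 0.0]
[-1.13, -0.029, 0.302] [0.03, 0.0, 0.0]
[-1.37, -0.03, 0.472] [0.03, 0.0, 0.0]
[-1.58, -0.031, 0.678] [0.03, 0.0, 0.0]
[-1.757, -0.032, 0.913] [0.03, 0.0, 0.0]
[-1.895, -0.033, 1.173] [0.03, 0.0, 0.0]
[-1.991, -0.034, 1.451] [0.03, 0.0, 0.0]
[-2.043, -0.035, 1.741] [0.03, 0.0, 0.0]
```

```bash
python3 -m pendant '[[-0.3,0,0,0,0,0,-1],[-0.59,0,0.04,0,0,0,-1],[-0.87,0,0.13,0,0,0,-1],[-1.13,0,0.26,0,0,0,-1],[-1.37,0,0.43,0,0,0,-1],[-1.58,0,0.64,0,0,0,-1],[-1.76,0,0.87,0,0,0,-1],[-1.9,0,1.13,0,0,0,-1],[-2.0,0,1.41,0,0,0,-1],[-2.05,0,1.7,0,0,0,-1]]' 25
python3 - <<'E'
from plan import *
a,d=cam('side');save('s3.png',cv2.resize(a[130:330,230:430],(600,600)))
plan()
E
```

```text
clock: 6.05
position: [0.5942, -0.2122, 0.0382]
ee_rot: [0.672, 0.741, 0.001, 0.002]
ft_force: [5.5, -2.6, 2.5]
grip_width: 0.206
grasp_force: 29.4
t 6.1 pos [ 0.5942 -0.2123  0.0366] fx [ -20.3 -319.3] f [ 8.8 -4.6 -0.3] w 0.206 g 29.1
```

View pics/s3.png

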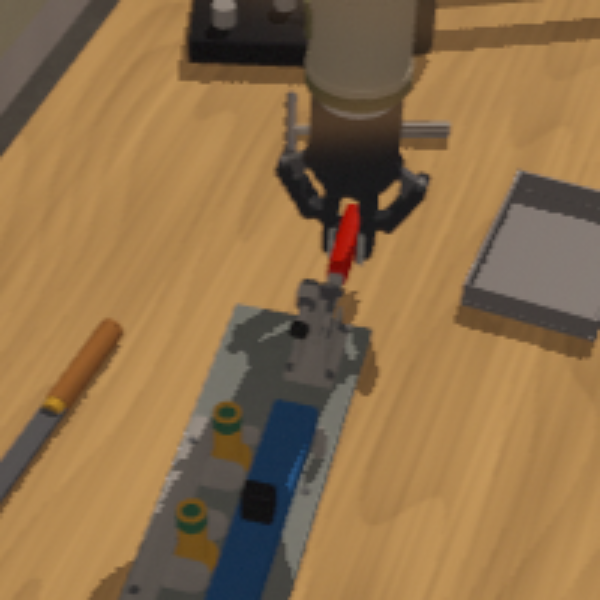

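The handle is laid back at crop (345,240) and the clamp arm stands up, clear of the bar. Next I release and move above the tab.

```bash
python3 -m pendant '[[0,0,0,0,0,0,-0.2],[0,0,0,0,0,0,-0.2],[0,0,-1,0,0,0,-0.2],[0,0,-2,0,0,0,0],[0,0,-3.2,0,0,0,0],[0.4,0,-3.3,0,0,0,0],[1.6,0,-3.3,0,0,0,0],[2.8,0,-3.3,0,0,0,0],[4,0,-3.3,0,0,0,0],[5.2,0,-3.3,0,0,0,0]]' 25
python3 - <<'E'
from plan import *
a,d=cam('side');P=cloud('side',d);hsv=cv2.cvtColor(a,cv2.COLOR_RGB2HSV);z=P[...,2]
b=(hsv[...,0]>98)&(hsv[...,0]<125)&(hsv[...,1]>150)&(d>0)&(z>.02)&(z<.05)
print(cv2.minAreaRect((P[b][:,:2]*1000).astype(np.float32)))
g=(hsv[...,2]<60)&(z>.055)&(z<.07)&(np.hypot(P[...,0]-.563,P[...,1]-.094)<.03)
print('tab',g.sum(),P[g].min(0),P[g].max(0),unfx((P[g].min(0)+P[g].max(0))/2))
plan((fx(-21.5,-11,200),5.6),(fx(-21.5,-11,50),5.6))
E
```

```text
clock: 7.35
position: [0.5664, 0.05, 0.2025]
ee_rot: [0.672, 0.741, 0.0, -0.0]
ft_force: [-0.1, -0.9, 0.5]
grip_width: 0.498
grasp_force: 0.0
((328.76873779296875, -230.70928955078125), (1000.5675048828125, 178.58248901367188), 54.50247573852539)
tab 65 [0.55189353 0.08509406 0.05514844] [0.57607637 0.10405478 0.06466901] [-20.37490014 -10.88930495]
t 7.4 pos [0.5655 0.06   0.202 ] fx [-22.3 -45.5] f [ 0.4  9.4 -1.3] w 0.501 g 0.0
[0.689, 0.022, 0.043] [-0.01, -0.03, 0.07]
[0.676, 0.025, 3.043] [-0.01, -0.03, 0.07]
```

```bash
python3 -m pendant '[[0.5,0,0,0,0,0,0],[0.93,0,0,0,0,0,0],[0.93,0,0,0,0,0,0],[0.93,0,0,0,0,0,0],[0.93,0,0,0,0,0,0],[0.93,0,0,0,0,0,0],[0.93,0,0,0,0,0,0],[0.93,0,0,0,0,0,0],[0.93,0,0,0,0,0,0],[0.93,0,0,0,0,0,0]]'
python3 - <<'E'
from plan import *
plan((fx(-21.,-11,200),5.6),(fx(-21.,-11,50),5.6))
E
```

```text
clock: 8.65
position: [0.5627, 0.0944, 0.2023]
ee_rot: [0.672, 0.741, 0.0, -0.0]
ft_force: [0.6, 1.6, 0.9]
grip_width: 0.502
grasp_force: 0.0
t 8.7 pos [0.5627 0.0944 0.2023] fx [-21.7 -10.9] f [0.6 1.6 0.9] w 0.502 g 0.0
[-0.001, 0.013, 0.045] [0.0, -0.0, 0.0]
[-0.002, 0.013, 3.045] [0.0, -0.0, 0.0]
```

```bash
python3 -m pendant '[[0,0,1,0,0,0,0],[0,0,2,0,0,0,0],[0,0.01,3,0,0,0,0],[0,0.01,3.04,0,0,0,0],[0,0.01,3.04,0,0,0,-1],[0,0.01,3.04,0,0,0,-1],[0,0.01,3.04,0,0,0,-1],[0,0.01,3.04,0,0,0,-1],[0,0.01,3.04,0,0,0,-1],[0,0.01,3.04,0,0,0,-1]]' 60
python3 - <<'E'
from plan import *
plan((np.array([.44,.05,.050]),5.6),(np.array([.44,.05,.042]),5.6))
E
```

```text
clock: 9.9
position: [0.5643, 0.0947, 0.0521]
ee_rot: [0.672, 0.741, 0.001, 0.0]
ft_force: [-2.6, -0.4, 6.8]
grip_width: 0.271
grasp_force: 62.4
t 9.9 pos [0.5643 0.0947 0.0521] fx [-20.1 -10.8] f [-2.6 -0.4  6.8] w 0.271 g 62.4
[-0.647, -2.56, 0.035] [0.02, -0.01, 0.0]
[-0.647, -2.561, 0.195] [0.02, -0.01, 0.0]
```

```bash
python3 -m pendant '[[0,0,-0.7,0,0,0,-1],[0,0,-1.4,0,0,0,-1],[0,0,-1.4,0,0,0,-1],[-0.2,-0.9,-1.4,0,0,0,-1],[-0.45,-1.8,-1.4,0,0,0,-1],[-0.65,-2.56,-1.3,0,0,0,-1],[-0.65,-2.56,-0.8,0,0,0,-1],[-0.65,-2.56,-0.3,0,0,0,-1],[-0.65,-2.56,0.1,0,0,0,-1],[-0.65,-2.56,0.19,0,0,0,-1]]' 60
python3 -m pendant '[[0,0,0,0,0,0,-1],[0,0,0,0,0,0,-1],[0,0,0,0,0,0,-0.1],[0,0,0,0,0,0,-0.1],[0,0,-0.8,0,0,0,-0.1],[0,0,-1.6,0,0,0,-0.1],[0,0,-2.4,0,0,0,-0.3],[0,0,-2.4,0,0,0,-0.3],[0,0,-2.4,0,0,0,-0.3],[0,0,-2.4,0,0,0,-0.3]]'
python3 - <<'E'
from plan import *
a,d=cam('side');save('s4.png',a[130:450,180:480])
P=cloud('side',d);hsv=cv2.cvtColor(a,cv2.COLOR_RGB2HSV);z=P[...,2]
b=(hsv[...,0]>98)&(hsv[...,0]<125)&(hsv[...,1]>150)&(d>0)&(z>.01)&(z<.05)&(P[...,0]>.3)&(P[...,1]>-.15)
print(cv2.minAreaRect((P[b][:,:2]*1000).astype(np.float32)))
plan((fx(21.5,-75,150),95.6),(fx(21.5,-75,47),95.6))
E
```

```text
clock: 11.15
position: [0.4379, 0.0494, 0.0414]
ee_rot: [0.672, 0.741, -0.001, -0.002]
ft_force: [-35.6, -5.7, 93.6]
grip_width: 0.27
grasp_force: 74.8
clock: 12.4
position: [0.4383, 0.0494, 0.1596]
ee_rot: [0.672, 0.741, -0.001, -0.0]
ft_force: [-0.4, -0.1, -0.2]
grip_width: 0.347
grasp_force: 0.0
((437.2255554199219, 51.34169006347656), (33.755577087402344, 242.99679565429688), 5.5578932762146)
t 12.4 pos [0.4384 0.0494 0.1597] fx [-149.8  -43.6] f [ 0.6  0.6 -0.6] w 0.35 g 0.0
[-0.629, 3.426, 0.189] [-0.01, -0.01, -11.25]
[-0.627, 3.429, 2.249] [-0.01, -0.01, -11.25]
```

View pics/s4.png

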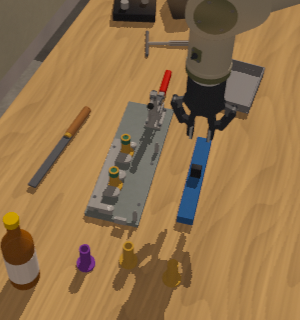

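The bar lies on the bench in front of the fixture at crop (195,180), the clamp is open, and the two reamed bushes at (125,145) and (114,180) are still in their slots. I turn the gripper 90° on the way to the slot 0 bush.

```bash
python3 -m pendant '[[-0.06,0.34,0,0,0,1.25,-0.06],[-0.12,0.7,0,0,0,2.5,-0.06],[-0.2,1.1,0,0,0,3.75,-0.06],[-0.26,1.5,0,0,0,5,-0.06],[-0.33,1.9,0.1,0,0,6.25,-0.06],[-0.4,2.3,0.1,0,0,7.5,-0.06],[-0.48,2.7,0.1,0,0,8.75,-0.06],[-0.55,3.1,0.2,0,0,10,-0.06],[-0.63,3.42,0.2,0,0,11.25,-0.06],[-0.63,3.42,0.2,0,0,11.25,-0.06]]' 40
python3 - <<'E'
from plan import *
plan((fx(21.5,-75,150),-84.4),(fx(21.5,-75,47),-84.4)); print(m.get_obs()['joint_pos'])
E
```

```text
clock: 13.7
position: [0.6124, 0.0345, 0.1495]
ee_rot: [0.999, 0.049, -0.001, 0.001]
ft_force: [-0.6, 0.0, -0.9]
grip_width: 0.468
grasp_force: 0.0
t 13.7 pos [0.6124 0.0345 0.1495] fx [ 21.9 -75.4] f [-0.6  0.  -0.9] w 0.468 g 0.0
[-0.008, -0.007, -0.01] [0.01, 0.01, 0.0]
[-0.005, -0.011, 2.05] [0.01, 0.01, 0.0]
[-0.68496287  0.4460812   0.71575671  1.64287749 -0.31025356  1.17178032
 -1.36812976]
```

```bash
python3 -m pendant '[[0,0,0.7,0,0,0,-0.06],[0,0,1.4,0,0,0,-0.06],[0,0,2.0,0,0,0,-0.06],[0,0,2.04,0,0,0,-0.06],[0,0,2.04,0,0,0,-0.06],[0,0,2.04,0,0,0,-1],[0,0,2.04,0,0,0,-1],[0,0,2.04,0,0,0,-1],[0,0,2.04,0,0,0,-1],[0,0,2.04,0,0,0,-1]]' 40
python3 - <<'E'
from plan import *
T=np.array([.4265,-.262,.12])
plan((fx(-24,-75,47),-84.4),(fx(-24,-75,120),-84.4),(T,-84.4),(T-[0,0,.079],-84.4))
E
```

```text
clock: 14.95
position: [0.6131, 0.035, 0.0503]
ee_rot: [0.999, 0.049, 0.001, -0.0]
ft_force: [-2.0, 0.3, 6.2]
grip_width: 0.244
grasp_force: 39.0
t 14.9 pos [0.6131 0.035  0.0503] fx [ 22.7 -75. ] f [-2.   0.3  6.2] w 0.244 g 39.0
[-0.934, 0.0, 0.065] [-0.0, -0.02, 0.0]
[-0.931, -0.001, -1.395] [-0.0, -0.02, 0.0]
[-4.293, 5.545, -1.406] [-0.0, -0.02, 0.0]
[-4.296, 5.546, 0.174] [-0.0, -0.02, 0.0]
```

```bash
python3 -m pendant '[[-0.2,0,0,0,0,0,-1],[-0.45,0,0,0,0,0,-1],[-0.7,0,0,0,0,0,-1],[-0.93,0,0,0,0,0,-1],[-0.95,0,0,0,0,0,-1],[-0.95,0,0,0,0,0,-1],[-0.95,0,-0.4,0,0,0,-1],[-0.95,0,-0.9,0,0,0,-1],[-0.95,0,-1.4,0,0,0,-1],[-0.95,0,-1.5,0,0,0,-1]]' 40
python3 - <<'E'
from plan import *
T=np.array([.4265,-.262,.12])
plan((T,-84.4),(T-[0,0,.079],-84.4))
E
```

```text
clock: 16.2
position: [0.5656, 0.0303, 0.1259]
ee_rot: [0.999, 0.049, 0.001, -0.001]
ft_force: [-0.6, 0.6, -2.1]
grip_width: 0.242
grasp_force: 39.2
t 16.2 pos [0.5656 0.0303 0.1259] fx [-25.  -75.1] f [-0.6  0.6 -2.1] w 0.242 g 39.2
[-3.34, 5.546, 0.104] [-0.01, -0.02, -0.0]
[-3.345, 5.547, 1.684] [-0.01, -0.02, -0.0]
```

```bash
python3 -m pendant '[[-1,0.3,-0.1,0,0,0,-1],[-2,0.9,-0.1,0,0,0,-1],[-2.8,1.8,-0.1,0,0,0,-1],[-3.2,2.8,-0.1,0,0,0,-1],[-3.34,3.8,-0.1,0,0,0,-1],[-3.34,4.7,-0.1,0,0,0,-1],[-3.34,5.4,-0.1,0,0,0,-1],[-3.34,5.55,0,0,0,0,-1],[-3.34,5.55,0,0,0,0,-1],[-3.34,5.55,0,0,0,0,-1]]' 40
python3 - <<'E'
from plan import *
T=np.array([.4265,-.262,.12])
plan((T,-84.4),(T-[0,0,.079],-84.4))
E
```

```text
clock: 17.45
position: [0.4258, -0.2609, 0.1235]
ee_rot: [0.999, 0.05, -0.0, -0.001]
ft_force: [-0.5, 0.9, -1.0]
grip_width: 0.246
grasp_force: 39.5
t 17.4 pos [ 0.4258 -0.2609  0.1235] fx [-192.6 -351.2] f [-0.5  0.9 -1. ] w 0.246 g 39.5
[0.011, 0.023, 0.07] [-0.01, 0.0, 0.01]
[0.012, 0.025, 1.65] [-0.01, 0.0, 0.01]
```

```bash
python3 -m pendant '[[0,0,0.5,0,0,0,-1],[0,0,1.0,0,0,0,-1],[0,0,1.3,0,0,0,-1],[0,0,1.45,0,0,0,-1],[0,0,1.54,0,0,0,-1],[0,0,1.6,0,0,0,-1],[0,0,1.62,0,0,0,-1],[0,0,1.62,0,0,0,-1],[0,0,1.62,0,0,0,-0.2],[0,0,1.62,0,0,0,-0.2]]' 40
python3 -m pendant '[[0,0,0,0,0,0,-0.2],[0,0,-0.8,0,0,0,-0.2],[0,0,-1.8,0,0,0,-0.2],[0,0,-2,0,0,0,-0.06],[0,-0.6,-2,0,0,0,-0.06],[0.6,-1.6,-2,0,0,0,-0.06],[1.2,-2.6,-2,0,0,0,-0.06],[1.8,-3.6,-2,0,0,0,-0.06],[2.4,-4.6,-2,0,0,0,-0.06],[3,-5.6,-2,0,0,0,-0.06]]'
python3 - <<'E'
from plan import *
plan((fx(21.5,25,150),-84.4),(fx(21.5,25,47),-84.4))
a,d=cam('top');P=cloud('top',d);z=P[...,2]
s=(z>.045)&(z<.075)&(np.hypot(P[...,0]-.4265,P[...,1]+.262)<.04);Q=P[s];print(s.sum(),(Q.min(0)+Q.max(0))/2,np.ptp(Q,axis=0))
E
```

```text
clock: 18.7
position: [0.4262, -0.2623, 0.043]
ee_rot: [0.999, 0.049, 0.0, 0.0]
ft_force: [-0.3, -0.3, 0.4]
grip_width: 0.402
grasp_force: 0.0
clock: 19.95
position: [0.5481, 0.0332, 0.1421]
ee_rot: [0.999, 0.049, -0.0, -0.0]
ft_force: [0.9, -1.5, 1.1]
grip_width: 0.471
grasp_force: 0.0
t 19.9 pos [0.5481 0.0332 0.1421] fx [-42.2 -70.5] f [ 0.9 -1.5  1.1] w 0.471 g 0.0
[1.274, -1.909, -0.159] [-0.0, 0.0, 0.0]
[1.275, -1.908, 1.901] [-0.0, 0.0, 0.0]
87 [ 0.42349425 -0.26126969  0.05375678] [0.02077773 0.02160637 0.01617175]
```

```bash
python3 -m pendant '[[0.6,-0.9,-0.1,0,0,0,-0.06],[1.2,-1.8,-0.16,0,0,0,-0.06],[1.27,-1.9,-0.16,0,0,0,-0.06],[1.27,-1.9,-0.16,0,0,0,-0.06],[1.27,-1.9,-0.16,0,0,0,-0.06],[1.27,-1.9,-0.16,0,0,0,-0.06],[1.27,-1.9,-0.16,0,0,0,-0.06],[1.27,-1.9,-0.16,0,0,0,-0.06],[1.27,-1.9,-0.16,0,0,0,-0.06],[1.27,-1.9,-0.16,0,0,0,-0.06]]' 40
python3 - <<'E'
from plan import *
plan((fx(21.5,25,150),-84.4),(fx(21.5,25,47),-84.4))
E
```

```text
clock: 21.25
position: [0.6017, 0.1319, 0.1508]
ee_rot: [0.999, 0.049, -0.0, -0.0]
ft_force: [-0.8, -0.2, -0.1]
grip_width: 0.47
grasp_force: 0.0
t 21.2 pos [0.6017 0.1319 0.1508] fx [20.8 22.6] f [-0.8 -0.2 -0.1] w 0.47 g 0.0
[0.014, -0.048, 0.015] [-0.0, 0.0, 0.0]
[0.014, -0.048, 2.075] [-0.0, 0.0, 0.0]
```

```bash
python3 -m pendant '[[0.01,-0.05,0.7,0,0,0,-0.06],[0.01,-0.05,1.4,0,0,0,-0.06],[0.01,-0.05,2.0,0,0,0,-0.06],[0.01,-0.05,2.07,0,0,0,-0.06],[0.01,-0.05,2.07,0,0,0,-0.06],[0.01,-0.05,2.07,0,0,0,-1],[0.01,-0.05,2.07,0,0,0,-1],[0.01,-0.05,2.07,0,0,0,-1],[0.01,-0.05,2.07,0,0,0,-1],[0.01,-0.05,2.07,0,0,0,-1]]' 40
python3 -m pendant '[[-0.2,0,0,0,0,0,-1],[-0.45,0,0,0,0,0,-1],[-0.7,0,0,0,0,0,-1],[-0.93,0,0,0,0,0,-1],[-0.95,0,0,0,0,0,-1],[-0.95,0,0,0,0,0,-1],[-0.95,0,-0.4,0,0,0,-1],[-0.95,0,-0.9,0,0,0,-1],[-0.95,0,-1.4,0,0,0,-1],[-0.95,0,-1.5,0,0,0,-1]]' 40
python3 - <<'E'
from plan import *
T=np.array([.4265,-.333,.12])
plan((T,-84.4),(T-[0,0,.079],-84.4))
E
```

```text
clock: 22.5
position: [0.6029, 0.1345, 0.0488]
ee_rot: [0.999, 0.049, 0.001, -0.0]
ft_force: [-0.8, -0.8, 6.5]
grip_width: 0.242
grasp_force: 39.0
clock: 23.75
position: [0.5553, 0.1299, 0.1243]
ee_rot: [0.999, 0.049, 0.001, -0.001]
ft_force: [0.8, -0.1, -1.6]
grip_width: 0.243
grasp_force: 39.3
t 23.8 pos [0.5553 0.1299 0.1243] fx [-25.6  25.1] f [ 0.8 -0.1 -1.6] w 0.243 g 39.3
[-3.467, 8.963, 0.066] [-0.01, -0.02, -0.0]
[-3.471, 8.965, 1.646] [-0.01, -0.02, -0.0]
```

```bash
python3 -m pendant '[[-1,0.3,0,0,0,0,-1],[-2,1,0,0,0,0,-1],[-2.9,2,0,0,0,0,-1],[-3.3,3.2,0,0,0,0,-1],[-3.47,4.4,0,0,0,0,-1],[-3.47,5.6,0,0,0,0,-1],[-3.47,6.8,0,0,0,0,-1],[-3.47,8,0,0,0,0,-1],[-3.47,8.8,0,0,0,0,-1],[-3.47,8.96,0,0,0,0,-1]]' 40
python3 -m pendant '[[0,0,0,0,0,0,-1],[0,0,0,0,0,0,-1],[0,0,0,0,0,0,-1],[0,0,0,0,0,0,-1],[0,0,0.3,0,0,0,-1],[0,0,0.7,0,0,0,-1],[0,0,0.9,0,0,0,-1],[0,0,0.9,0,0,0,-1],[0,0,0.9,0,0,0,-1],[0,0,0.9,0,0,0,-1]]' 40
python3 - <<'E'
from plan import *
T=np.array([.4265,-.333,.12])
plan((T,-84.4),(T-[0,0,.079],-84.4))
E
```

```text
clock: 25.0
position: [0.4254, -0.3345, 0.1214]
ee_rot: [0.999, 0.049, -0.001, -0.0]
ft_force: [0.9, 0.3, -1.0]
grip_width: 0.243
grasp_force: 39.7
clock: 26.25
position: [0.4261, -0.3333, 0.0777]
ee_rot: [0.999, 0.049, 0.0, 0.0]
ft_force: [-0.9, 0.5, -1.3]
grip_width: 0.244
grasp_force: 39.7
t 26.2 pos [ 0.4261 -0.3333  0.0777] fx [-199.4 -423.2] f [-0.9  0.5 -1.3] w 0.244 g 39.7
[0.01, -0.005, -0.846] [0.0, -0.01, -0.0]
[0.009, -0.005, 0.734] [0.0, -0.01, -0.0]
```

```bash
python3 -m pendant '[[0,0,0.3,0,0,0,-1],[0,0,0.5,0,0,0,-1],[0,0,0.6,0,0,0,-1],[0,0,0.68,0,0,0,-1],[0,0,0.7,0,0,0,-1],[0,0,0.7,0,0,0,-0.2],[0,0,0.7,0,0,0,-0.2],[0,0,-0.3,0,0,0,-0.2],[0,0,-1.3,0,0,0,-0.2],[0,0,-1.5,0,0,0,-0.06]]' 40
python3 - <<'E'
from plan import *
A=np.array([.506,.2934,.15])
plan((A,-84.4),(A-[0,0,.113],-84.4))
a,d=cam('top');P=cloud('top',d);z=P[...,2]
s=(z>.045)&(z<.075)&(np.hypot(P[...,0]-.4265,P[...,1]+.262)<.03);Q=P[s];print(s.sum(),(Q.min(0)+Q.max(0))/2,np.ptp(Q,axis=0))
E
```

```text
clock: 27.5
position: [0.4269, -0.3341, 0.155]
ee_rot: [0.999, 0.049, 0.002, 0.001]
ft_force: [0.5, -0.9, -0.2]
grip_width: 0.47
grasp_force: 0.0
t 27.5 pos [ 0.4269 -0.3341  0.155 ] fx [-198.6 -424.2] f [ 0.5 -0.9 -0.2] w 0.47 g 0.0
[2.798, -12.336, 0.086] [0.01, -0.03, -0.0]
[2.789, -12.341, 2.346] [0.01, -0.03, -0.0]
88 [ 0.42352468 -0.26040676  0.05555219] [0.02054945 0.02262245 0.01477525]
```

```bash
python3 -m pendant '[[0,-1.2,0,0,0,0,-0.06],[0.1,-2.4,0,0,0,0,-0.06],[0.3,-3.6,0,0,0,0,-0.06],[0.6,-4.8,0,0,0,0,-0.06],[1,-6,0,0,0,0,-0.06],[1.4,-7.2,0,0,0,0,-0.06],[1.8,-8.4,0,0,0,0,-0.06],[2.2,-9.6,0,0,0,0,-0.06],[2.6,-10.8,0,0,0,0,-0.06],[2.8,-12,0,0,0,0,-0.06]]' 40
python3 -m pendant '[[0,-0.3,0,0,0,0,-0.06],[0,-0.3,0,0,0,0,-0.06],[0,-0.3,0,0,0,0,-0.06],[0,-0.3,0,0,0,0,-0.06],[0,-0.3,0,0,0,0,-0.06],[0,-0.3,0,0,0,0,-0.06],[0,-0.3,0,0,0,0,-0.06],[0,-0.3,0,0,0,0,-0.06],[0,-0.3,0,0,0,0,-0.06],[0,-0.3,0,0,0,0,-0.06]]' 40
python3 - <<'E'
from plan import *
A=np.array([.506,.2934,.15])
plan((A,-84.4),(A-[0,0,.113],-84.4))
a,d=cam('top');save('t5.png',cv2.resize(a[200:370,170:500],(800,412)))
E
```

```text
clock: 28.8
position: [0.5022, 0.2468, 0.1507]
ee_rot: [0.999, 0.049, -0.001, 0.0]
ft_force: [1.3, -0.9, 0.7]
grip_width: 0.469
grasp_force: 0.0
clock: 30.05
position: [0.501, 0.2598, 0.1523]
ee_rot: [0.999, 0.049, 0.0, 0.0]
ft_force: [-0.5, 0.8, -0.6]
grip_width: 0.473
grasp_force: 0.0
t 30.1 pos [0.501  0.2598 0.1523] fx [-67.  159.7] f [-0.5  0.8 -0.6] w 0.473 g 0.0
[0.166, -0.659, 0.046] [0.0, -0.0, 0.0]
[0.166, -0.659, 2.306] [0.0, -0.0, 0.0]
```

View pics/t5.png

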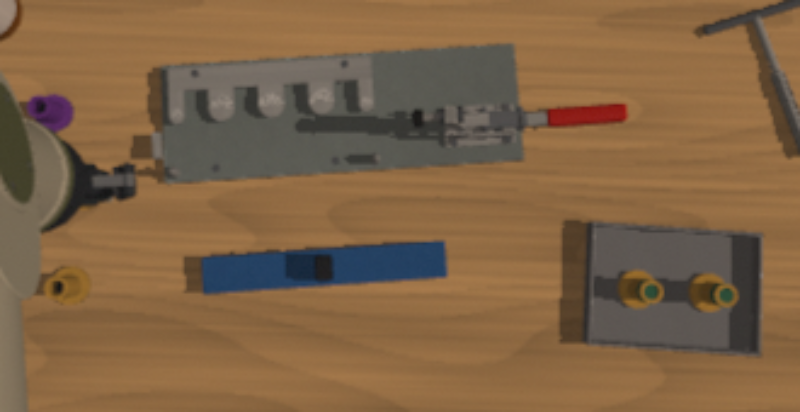

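Both green-banded bushes stand in the tray at crop (645,290) and (720,293), the clamp is open and all four slots are empty. For raw_a the candidates are the purple one at crop (50,110), which is excluded by colour, and the plain brass ones. I go to the brass one at world (0.506, 0.293), hidden here under the hand; the views at the start showed it clearly as plain brass.

```bash
python3 -m pendant '[[0.1,-0.4,0,0,0,0,-0.06],[0.17,-0.66,0,0,0,0,-0.06],[0.17,-0.66,0,0,0,0,-0.06],[0.17,-0.66,0.8,0,0,0,-0.06],[0.17,-0.66,1.6,0,0,0,-0.06],[0.17,-0.66,2.1,0,0,0,-0.06],[0.17,-0.66,2.3,0,0,0,-0.06],[0.17,-0.66,2.3,0,0,0,-0.06],[0.17,-0.66,2.3,0,0,0,-1],[0.17,-0.66,2.3,0,0,0,-1]]' 40
python3 -m pendant '[[0,0,0,0,0,0,-1],[0,0,0,0,0,0,-1],[0,0,0,0,0,0,-1],[0,0,-0.5,0,0,0,-1],[0,0,-1,0,0,0,-1],[0,0,-1.6,0,0,0,-1],[0,0,-1.6,0,0,0,-1],[0,0,-1.6,0,0,0,-1],[0,0,-1.6,0,0,0,-1],[0,0,-1.6,0,0,0,-1]]' 40
python3 - <<'E'
from plan import *
plan((fx(-24,75,117),-84.4),(fx(-24,75,47.5),-84.4),(fx(21.5,75,47.5),-84.4))
a,d=cam('side');save('s6.png',a[200:420,230:450])
E
```

```text
clock: 31.35
position: [0.5069, 0.2938, 0.0385]
ee_rot: [0.999, 0.049, 0.001, -0.001]
ft_force: [-0.8, -0.5, 4.5]
grip_width: 0.247
grasp_force: 39.2
clock: 32.6
position: [0.5059, 0.2932, 0.1166]
ee_rot: [0.999, 0.049, -0.0, 0.0]
ft_force: [0.5, -0.3, -1.7]
grip_width: 0.247
grasp_force: 39.2
t 32.6 pos [0.5059 0.2932 0.1166] fx [-58.8 192.5] f [ 0.5 -0.3 -1.7] w 0.247 g 39.2
[0.697, 2.349, -0.007] [0.01, 0.01, -0.0]
[0.698, 2.348, 1.383] [0.01, 0.01, -0.0]
[1.608, 2.348, 1.382] [0.01, 0.01, -0.0]
```

View pics/s6.png

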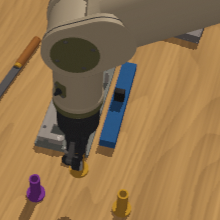

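```bash
python3 -m pendant '[[0.3,1,0,0,0,0,-1],[0.6,2,0,0,0,0,-1],[0.7,2.35,0,0,0,0,-1],[0.7,2.35,0,0,0,0,-1],[0.7,2.35,0,0,0,0,-1],[0.7,2.35,0,0,0,0,-1],[0.7,2.35,0.4,0,0,0,-1],[0.7,2.35,0.8,0,0,0,-1],[0.7,2.35,0.8,0,0,0,-1],[0.7,2.35,0.8,0,0,0,-1]]' 40
python3 - <<'E'
from plan import *
plan((fx(-24,75,48.5),-84.4),(fx(21.5,75,48.5),-84.4))
a,d=cam('side');P=cloud('side',d);z=P[...,2]
q=pix('side',np.stack([fx(0,y,25) for y in(-50,0,50,100)]));print(q.round())
a,d=cam('top');save('t6.png',cv2.resize(a[205:285,215:395],(800,356),interpolation=2))
E
```

```text
clock: 33.9
position: [0.5526, 0.1797, 0.0772]
ee_rot: [0.999, 0.049, -0.0, 0.0]
ft_force: [0.3, 0.1, -1.1]
grip_width: 0.241
grasp_force: 39.4
t 33.9 pos [0.5526 0.1797 0.0772] fx [-23.4  74.9] f [ 0.3  0.1 -1.1] w 0.241 g 39.4
[-0.012, -0.001, 0.574] [0.0, 0.0, -0.0]
[0.898, -0.002, 0.574] [0.0, 0.0, -0.0]
[[311. 288.]
 [305. 305.]
 [299. 322.]
 [293. 340.]]
```

View pics/t6.png

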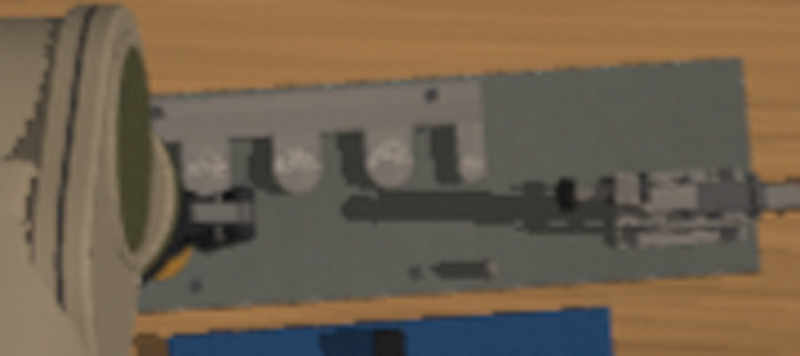

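The held bush hangs in front of the row. The slot mouths are at crop (250,165), (345,160) and (440,155), with slot 3 under the wrist. Next I lower it and slide it in.

```bash
python3 -m pendant '[[0,0,0.3,0,0,0,-1],[0,0,0.5,0,0,0,-1],[0,0,0.56,0,0,0,-1],[0,0,0.58,0,0,0,-1],[0,0,0.58,0,0,0,-1],[0.2,0,0.58,0,0,0,-1],[0.4,0,0.58,0,0,0,-1],[0.6,0,0.58,0,0,0,-1],[0.75,0,0.58,0,0,0,-1],[0.85,0,0.58,0,0,0,-1]]' 40
python3 -m pendant '[[0.05,0,0,0,0,0,-1],[0.1,0,0,0,0,0,-1],[0.12,0,0,0,0,0,-1],[0.12,0,0,0,0,0,-1],[0.12,0,0,0,0,0,-1],[0.12,0,0,0,0,0,-1],[0.12,0,0,0,0,0,-1],[0.12,0,0,0,0,0,-1],[0.12,0,0,0,0,0,-1],[0.12,0,0,0,0,0,-1]]' 40
python3 - <<'E'
from plan import *
plan((fx(21.5,75,48.5),-84.4))
E
```

```text
clock: 35.25
position: [0.5956, 0.184, 0.0485]
ee_rot: [0.999, 0.049, 0.0, -0.0]
ft_force: [-3.9, 0.1, 8.3]
grip_width: 0.249
grasp_force: 40.2
clock: 36.5
position: [0.5995, 0.1843, 0.0486]
ee_rot: [0.999, 0.049, -0.002, -0.0]
ft_force: [-14.2, -1.8, 16.4]
grip_width: 0.242
grasp_force: 41.2
t 36.5 pos [0.5995 0.1843 0.0486] fx [23.7 75. ] f [-14.2  -1.8  16.4] w 0.242 g 41.2
[-0.045, -0.001, 0.003] [-0.0, 0.03, -0.0]
```

```bash
python3 -m pendant '[[0.05,0,0,0,0,0,-1],[0.08,0,0,0,0,0,-1],[0.08,0,0,0,0,0,-1],[0.08,0,0,0,0,0,-1],[0.08,0,0,0,0,0,-1],[0.08,0,0,0,0,0,-1],[0.08,0,0,0,0,0,-1],[0.08,0,0,0,0,0,-1],[0.08,0,0,0,0,0,-1],[0.08,0,0,0,0,0,-1]]' 40
python3 -m pendant '[[-0.05,0,0,0,0,0,-1],[-0.05,0,0,0,0,0,-0.2],[-0.05,0,0,0,0,0,-0.2],[-0.05,0,0,0,0,0,-0.2],[-0.05,0,-1,0,0,0,-0.06],[-0.05,0,-2,0,0,0,-0.06],[-1,-1,-2.1,0,0,0,-0.06],[-2,-2.2,-2.1,0,0,0,-0.06],[-3,-2.3,-2.1,0,0,0,-0.06],[-3.2,-2.3,-2.1,0,0,0,-0.06]]' 40
python3 - <<'E'
from plan import *
A=np.array([.412,.3003,.15])
plan((A,-84.4),(A-[0,0,.113],-84.4))
for n in('side','top'):
    a,d=cam(n);P=cloud(n,d);z=P[...,2]
    s=(z>.058)&(z<.075)&(np.hypot(P[...,0]-fx(21.5,75,0)[0],P[...,1]-fx(21.5,75,0)[1])<.03);Q=P[s];print(n,s.sum());
    if s.sum():f=np.array([unfx(q) for q in Q]);print(f.min(0),f.max(0),z[s].max())
save('s7.png',a[200:420,180:480])
E
```

```text
clock: 37.75
position: [0.6023, 0.1845, 0.0485]
ee_rot: [0.999, 0.049, -0.003, -0.0]
ft_force: [-19.5, -3.4, 21.3]
grip_width: 0.243
grasp_force: 42.5
clock: 39.0
position: [0.4305, 0.2864, 0.1527]
ee_rot: [0.999, 0.052, -0.001, -0.001]
ft_force: [0.7, 0.1, 0.5]
grip_width: 0.471
grasp_force: 0.0
t 39.0 pos [0.4305 0.2864 0.1527] fx [-134.5  193. ] f [0.7 0.1 0.5] w 0.471 g 0.0
[-0.339, -0.315, 0.055] [-0.01, 0.02, 0.04]
[-0.334, -0.312, 2.315] [-0.01, 0.02, 0.04]
side 64
[11.49104837 62.98945315] [33.00370203 87.0590604 ] 0.0695805583490815
top 46
[10.29161355 64.59426664] [31.76835306 86.49884441] 0.06864756538337757
```

```bash
python3 -m pendant '[[-0.2,-0.2,0,0,0,0,-0.06],[-0.34,-0.31,0,0,0,0,-0.06],[-0.34,-0.31,0,0,0,0,-0.06],[-0.34,-0.31,0,0,0,0,-0.06],[-0.34,-0.31,0,0,0,0,-0.06],[-0.34,-0.31,0,0,0,0,-0.06],[-0.34,-0.31,0,0,0,0,-0.06],[-0.34,-0.31,0,0,0,0,-0.06],[-0.34,-0.31,0,0,0,0,-0.06],[-0.34,-0.31,0,0,0,0,-0.06]]' 40
python3 - <<'E'
from plan import *
A=np.array([.412,.3003,.15])
plan((A-[0,0,.113],-84.4))
a,d=cam('side');save('s8.png',cv2.resize(a[230:450,230:430],(545,600),interpolation=2))
E
```

```text
clock: 40.35
position: [0.4158, 0.2977, 0.1533]
ee_rot: [0.999, 0.049, -0.0, -0.0]
ft_force: [-0.8, 0.7, -0.3]
grip_width: 0.469
grasp_force: 0.0
t 40.4 pos [0.4158 0.2977 0.1533] fx [-148.   205.7] f [-0.8  0.7 -0.3] w 0.469 g 0.0
[-0.071, -0.059, 2.326] [-0.0, 0.0, 0.0]
```

View pics/s8.png

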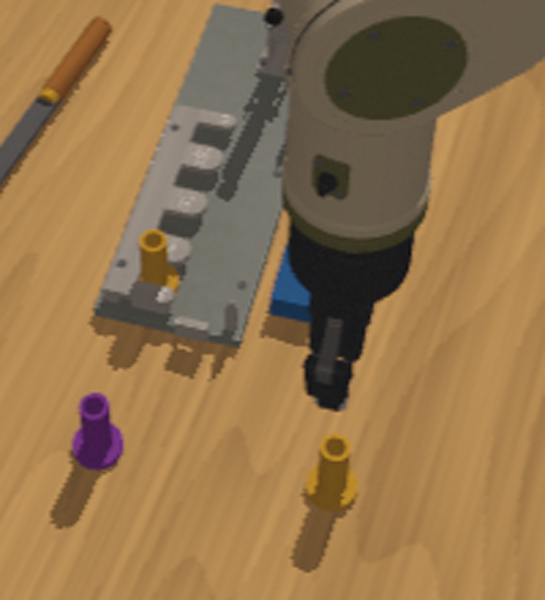

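The first raw bush stands home in slot 3 at crop (153,255). The remaining plain brass bush is at (332,480) and the purple one at (95,430) stays. I take the brass one.

```bash
python3 -m pendant '[[-0.07,-0.06,0.2,0,0,0,-0.06],[-0.07,-0.06,0.9,0,0,0,-0.06],[-0.07,-0.06,1.7,0,0,0,-0.06],[-0.07,-0.06,2.2,0,0,0,-0.06],[-0.07,-0.06,2.32,0,0,0,-0.06],[-0.07,-0.06,2.32,0,0,0,-0.06],[-0.07,-0.06,2.32,0,0,0,-1],[-0.07,-0.06,2.32,0,0,0,-1],[-0.07,-0.06,2.32,0,0,0,-1],[-0.07,-0.06,2.32,0,0,0,-1]]' 40
python3 -m pendant '[[0,0,0,0,0,0,-1],[0,0,-0.5,0,0,0,-1],[0,0,-1,0,0,0,-1],[0,0,-1.6,0,0,0,-1],[0,0,-1.6,0,0,0,-1],[0,0,-1.6,0,0,0,-1],[0,0,-1.6,0,0,0,-1],[0,0,-1.6,0,0,0,-1],[0,0,-1.6,0,0,0,-1],[0,0,-1.6,0,0,0,-1]]' 40
python3 - <<'E'
from plan import *
plan((fx(-24,-25,117),-84.4),(fx(-24,-25,78),-84.4))
E
```

```text
clock: 41.65
position: [0.4126, 0.3009, 0.0383]
ee_rot: [0.999, 0.049, 0.0, -0.001]
ft_force: [-1.0, -1.0, 7.2]
grip_width: 0.247
grasp_force: 39.3
clock: 42.9
position: [0.4121, 0.3002, 0.1172]
ee_rot: [0.999, 0.049, -0.0, 0.0]
ft_force: [-0.2, 0.4, -2.1]
grip_width: 0.247
grasp_force: 39.3
t 42.9 pos [0.4121 0.3002 0.1172] fx [-151.5  208.6] f [-0.2  0.4 -2.1] w 0.247 g 39.3
[2.55, 4.672, 0.004] [0.0, 0.0, -0.0]
[2.55, 4.672, 0.784] [0.0, 0.0, -0.0]
```

```bash
python3 -m pendant '[[0.5,0.9,0,0,0,0,-1],[1,1.8,0,0,0,0,-1],[1.5,2.7,0,0,0,0,-1],[2,3.6,0,0,0,0,-1],[2.4,4.4,0,0,0,0,-1],[2.55,4.67,0,0,0,0,-1],[2.55,4.67,0,0,0,0,-1],[2.55,4.67,0.3,0,0,0,-1],[2.55,4.67,0.7,0,0,0,-1],[2.55,4.67,0.8,0,0,0,-1]]' 40
python3 -m pendant '[[0,0,0,0,0,0,-1],[0,0,0,0,0,0,-1],[0,0,0,0,0,0,-1],[0,0,0,0,0,0,-1],[0,0,0,0,0,0,-1],[0,0,0,0,0,0,-1],[0,0,0,0,0,0,-1],[0,0,0,0,0,0,-1],[0,0,0,0,0,0,-1],[0,0,0,0,0,0,-1]]' 40
python3 - <<'E'
from plan import *
plan((fx(-24,-25,48.5),-84.4),(fx(21.5,-25,48.5),-84.4))
E
```

```text
clock: 44.15
position: [0.5603, 0.081, 0.075]
ee_rot: [0.999, 0.049, -0.002, 0.0]
ft_force: [-0.7, 0.2, -1.4]
grip_width: 0.25
grasp_force: 39.4
clock: 45.4
position: [0.5617, 0.0803, 0.0772]
ee_rot: [0.999, 0.049, -0.0, -0.0]
ft_force: [-0.1, 0.1, -1.2]
grip_width: 0.245
grasp_force: 39.4
t 45.4 pos [0.5617 0.0803 0.0772] fx [-24.  -24.8] f [-0.1  0.1 -1.2] w 0.245 g 39.4
[-0.0, 0.003, 0.575] [-0.0, 0.0, -0.0]
[0.91, 0.003, 0.575] [-0.0, 0.0, -0.0]
```

```bash
python3 -m pendant '[[0,0,0.3,0,0,0,-1],[0,0,0.5,0,0,0,-1],[0,0,0.55,0,0,0,-1],[0,0,0.57,0,0,0,-1],[0,0,0.57,0,0,0,-1],[0.2,0,0.57,0,0,0,-1],[0.4,0,0.57,0,0,0,-1],[0.6,0,0.57,0,0,0,-1],[0.75,0,0.57,0,0,0,-1],[0.86,0,0.57,0,0,0,-1]]' 40
python3 -m pendant '[[0.05,0,0,0,0,0,-1],[0.1,0,0,0,0,0,-1],[0.14,0,0,0,0,0,-1],[0.16,0,0,0,0,0,-1],[0.16,0,0,0,0,0,-1],[0.16,0,0,0,0,0,-1],[0.16,0,0,0,0,0,-1],[0.16,0,0,0,0,0,-1],[0.16,0,0,0,0,0,-1],[0.16,0,0,0,0,0,-1]]' 40
python3 - <<'E'
from plan import *
plan((fx(21.5,-25,48.5),-84.4))
E
```

```text
clock: 46.65
position: [0.6051, 0.0845, 0.0487]
ee_rot: [0.999, 0.049, -0.0, 0.0]
ft_force: [-0.9, -0.6, -0.3]
grip_width: 0.246
grasp_force: 39.4
clock: 47.9
position: [0.6093, 0.0849, 0.0486]
ee_rot: [0.999, 0.049, -0.004, -0.001]
ft_force: [-17.7, -1.6, 14.0]
grip_width: 0.245
grasp_force: 41.0
t 47.9 pos [0.6093 0.0849 0.0486] fx [ 23.7 -24.9] f [-17.7  -1.6  14. ] w 0.245 g 41.0
[-0.045, 0.001, 0.003] [-0.01, 0.05, -0.0]
```

```bash
python3 -m pendant '[[-0.05,0,0,0,0,0,-1],[-0.05,0,0,0,0,0,-0.2],[-0.05,0,0,0,0,0,-0.2],[-0.05,0,0,0,0,0,-0.2],[-0.05,0,-1,0,0,0,-0.06],[-0.05,0,-2,0,0,-1.25,-0.06],[-1,0,-2.1,0,0,-2.5,-0.06],[-2,0.3,-2.1,0,0,-3.75,-0.06],[-3,0.4,-2.1,0,0,-5,-0.06],[-3.3,0.4,-2.1,0,0,-6.25,-0.06]]' 40
python3 -m pendant '[[0,0,0,0,0,-1.25,-0.06],[0,0,0,0,0,-2.5,-0.06],[0,0,0,0,0,-3.75,-0.06],[0,0,0,0,0,-5,-0.06],[0,0,0,0,0,-5,-0.06],[0,0,0,0,0,-5,-0.06],[0,0,0,0,0,-5,-0.06],[0,0,0,0,0,-5,-0.06],[0,0,0,0,0,-5,-0.06],[0,0,0,0,0,-5,-0.06]]' 40
cat > bar.py <<'E'
from plan import *
for n in('side','top'):
    a,d=cam(n);P=cloud(n,d);z=P[...,2];hsv=cv2.cvtColor(a,cv2.COLOR_RGB2HSV)
    for y in(75,-25):
        c=fx(21.5,y,0);s=(z>.058)&(z<.075)&(np.hypot(P[...,0]-c[0],P[...,1]-c[1])<.022);Q=P[s]
        if s.sum()>20:f=np.array([unfx(q) for q in Q]);print(n,y,s.sum(),((f.min(0)+f.max(0))/2).round(1),np.ptp(f,axis=0).round(1),z[s].max())
    b=(hsv[...,0]>98)&(hsv[...,0]<125)&(hsv[...,1]>150)&(d>0)&(z>.01)&(z<.05)&(P[...,0]>.3)&(P[...,0]<.65)&(np.abs(P[...,1])<.2)
    b=cv2.morphologyEx(b.astype(np.uint8),cv2.MORPH_OPEN,np.ones((2,2)))>0
    if b.sum()>50:print(n,'bar',b.sum(),cv2.minAreaRect((P[b][:,:2]*1000).astype(np.float32)),np.median(z[b]))
    g=cv2.dilate(b.astype(np.uint8),np.ones((9,9)))>0
    g&=(hsv[...,2]<70)&(z>.042)&(z<.068)
    if g.sum()>5:print('tab',g.sum(),(P[g].min(0)+P[g].max(0))/2,np.ptp(P[g],axis=0))
    save(n+'_b.png',a)
E
python3 bar.py
python3 - <<'E'
from plan import *
plan((np.array([.438,.0495,.15]),5.6),(np.array([.438,.0495,.04]),5.6))
E
```

```text
clock: 49.15
position: [0.4481, 0.0489, 0.1535]
ee_rot: [0.883, 0.469, 0.0, -0.001]
ft_force: [0.3, 0.2, -0.1]
grip_width: 0.47
grasp_force: 0.0
clock: 50.4
position: [0.4502, 0.0494, 0.1537]
ee_rot: [0.672, 0.741, 0.0, -0.0]
ft_force: [-0.2, -0.2, 0.1]
grip_width: 0.467
grasp_force: 0.0
side 75 69 [22.7 75.1] [21.5 27.7] 0.0676967971827771
side -25 61 [ 21.7 -23.9] [21.1 25.2] 0.06804217500908238
side bar 1083 ((417.74322509765625, 403.4378662109375), (59.738922119140625, 971.6309204101562), 12.606463432312012) 0.01955122396795894
tab 66 [0.4981047  0.05517782 0.04886725] [0.02250511 0.01914695 0.01212369]
top 75 46 [20.8 75.3] [20.9 21. ] 0.0695843379127945
top -25 43 [ 20.9 -24.7] [21.5 21.1] 0.06913248073162914
top bar 325 ((505.02008056640625, -34.1568603515625), (31.242429733276367, 60.19551086425781), 2.103271007537842) 0.021173522750159712
t 50.5 pos [0.4502 0.0494 0.1538] fx [-138.   -44.8] f [-0.   0.1 -0.2] w 0.469 g 0.0
[0.027, -0.243, 0.075] [-0.0, -0.0, -0.0]
[0.026, -0.243, 2.275] [-0.0, -0.0, -0.0]
```

Both bushes are home. The bar seems to have shifted, so I look.

Run:
```python
import cv2
a=cv2.imread('pics/side_b.png')[150:400,220:440];cv2.imwrite('pics/s9.png',cv2.resize(a,(528,600),interpolation=2))
```

```text
(no output)
```

View pics/s9.png

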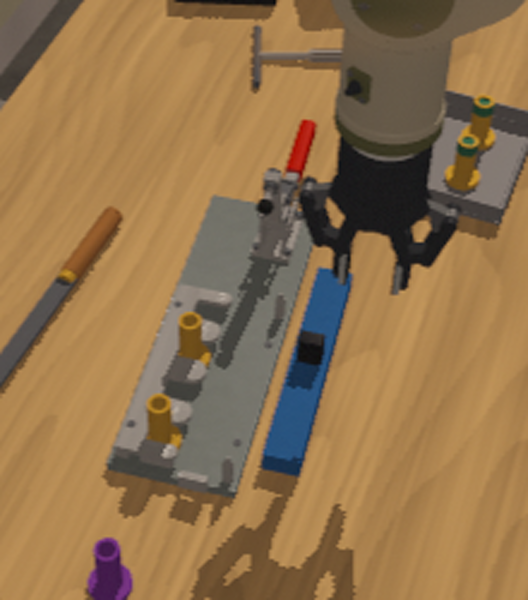

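The bar was knocked towards the fixture, with its tab at crop (311,347) and a slight change of yaw. I re-measure it.

```bash
cat > bar2.py <<'E'
from plan import *
def bar(n='side'):
    a,d=cam(n);P=cloud(n,d);z=P[...,2];hsv=cv2.cvtColor(a,cv2.COLOR_RGB2HSV)
    b=(hsv[...,0]>98)&(hsv[...,0]<125)&(hsv[...,1]>150)&(d>0)&(z>.012)&(z<.04)&(P[...,0]>.38)&(P[...,0]<.62)&(np.abs(P[...,1]-.05)<.22)
    k,l,s,c=cv2.connectedComponentsWithStats(b.astype(np.uint8));i=1+s[1:,4].argmax();b=l==i
    t=b&(z>np.median(z[b])-.004)
    print(n,'bar',cv2.minAreaRect((P[t][:,:2]*1000).astype(np.float32)),np.median(z[t]))
    x,y,w,h=s[i,:4];r=np.zeros_like(b);r[y:y+h,x:x+w]=1
    g=r&(hsv[...,2]<75)&(z>.038)&(z<.068)&(np.abs(P[...,0]-P[b][:,0].mean())<.03)
    if g.sum():q=P[g];q=q[q[:,2]>q[:,2].max()-.006];print('tab',g.sum(),((q.min(0)+q.max(0))/2).round(4),np.ptp(q,axis=0).round(3))
if __name__=='__main__': bar('side')
E
python3 bar2.py
```

```text
side bar ((497.5658874511719, 55.86524200439453), (33.86479949951172, 240.94268798828125), 5.4162397384643555) 0.019813758584769303
tab 92 [0.4991 0.0555 0.0515] [0.023 0.019 0.006]
```

Run:
```python
from plan import *
B=np.array([.498,.0557,.15]);plan((B,5.5),(B-[0,0,.11],5.5))
```

```text
t 50.5 pos [0.4503 0.0493 0.1538] fx [-138.   -44.8] f [-0.2  0.2 -0.1] w 0.471 g 0.0
[0.034, 0.963, 0.075] [0.0, -0.0, 0.01]
[0.034, 0.963, 2.275] [0.0, -0.0, 0.01]
```

```bash
python3 -m pendant '[[0.03,0.5,0,0,0,0,-0.06],[0.03,0.96,0,0,0,0,-0.06],[0.03,0.96,0,0,0,0,-0.06],[0.03,0.96,0.6,0,0,0,-0.06],[0.03,0.96,1.3,0,0,0,-0.06],[0.03,0.96,1.9,0,0,0,-0.06],[0.03,0.96,2.2,0,0,0,-0.06],[0.03,0.96,2.27,0,0,0,-0.06],[0.03,0.96,2.27,0,0,0,-1],[0.03,0.96,2.27,0,0,0,-1]]' 60
python3 -m pendant '[[0,0,0,0,0,0,-1],[0,0,0,0,0,0,-1],[0,0,0,0,0,0,-1],[0,0,-0.4,0,0,0,-1],[0,0,-0.8,0,0,0,-1],[0,0,-1.2,0,0,0,-1],[0,0,-1.5,0,0,0,-1],[0,0,-1.6,0,0,0,-1],[0,0,-1.6,0,0,0,-1],[0,0,-1.6,0,0,0,-1]]' 60
python3 - <<'E'
from plan import *
plan((fx(-21.5,-12,120),5.6),(fx(-21.5,-12,52),5.6))
from bar2 import bar
bar()
E
```

```text
clock: 51.8
position: [0.4985, 0.0557, 0.0412]
ee_rot: [0.672, 0.741, 0.001, 0.0]
ft_force: [-0.8, -0.5, 2.7]
grip_width: 0.266
grasp_force: 59.5
clock: 53.05
position: [0.4975, 0.0555, 0.1196]
ee_rot: [0.672, 0.741, -0.0, -0.0]
ft_force: [0.5, -0.1, -3.5]
grip_width: 0.271
grasp_force: 59.7
t 53.0 pos [0.4975 0.0555 0.1196] fx [-90.4 -43.3] f [ 0.5 -0.1 -3.5] w 0.271 g 59.7
[0.626, 1.378, -0.009] [-0.01, 0.0, 0.0]
[0.626, 1.379, 1.351] [-0.01, 0.0, 0.0]Traceback (most recent call last):
  File "<stdin>", line 4, in <module>
  File "bar2.py", line 5, in bar
    k,l,s,c=cv2.connectedComponentsWithStats(b.astype(np.uint8));i=1+s[1:,4].argmax();b=l==i
                                                                     ~~~~~~~~~~~~~~^^
ValueError: attempt to get argmax of an empty sequence
```

```bash
sed -i 's/def bar(n=.side.):/def bar(n="side",h=0):/; s/(z>.012)&(z<.04)/(z>.012+h)\&(z<.04+h)/; s/(z>.038)&(z<.068)/(z>.038+h)\&(z<.068+h)/' bar2.py
python3 -m pendant '[[0.2,0.4,0,0,0,0,-1],[0.4,0.9,0,0,0,0,-1],[0.63,1.38,0,0,0,0,-1],[0.63,1.38,0,0,0,0,-1],[0.63,1.38,0.2,0,0,0,-1],[0.63,1.38,0.4,0,0,0,-1],[0.63,1.38,0.4,0,0,0,-1],[0.63,1.38,0.4,0,0,0,-1],[0.63,1.38,0.4,0,0,0,-1],[0.63,1.38,0.4,0,0,0,-1]]' 60
python3 - <<'E'
from plan import *
plan((fx(-21.5,-12,120),5.6),(fx(-21.5,-12,52),5.6))
from bar2 import bar
bar('side',.058)
bar('top',.058)
print(fx(-21.5,-12,0))
E
```

```text
clock: 54.35
position: [0.5636, 0.0937, 0.1005]
ee_rot: [0.672, 0.741, 0.0, 0.0]
ft_force: [-0.0, -0.0, -2.5]
grip_width: 0.265
grasp_force: 59.9
t 54.4 pos [0.5636 0.0937 0.1005] fx [-20.8 -11.7] f [-0.  -0.  -2.5] w 0.265 g 59.9
[-0.005, -0.013, -0.389] [0.0, -0.0, 0.0]
[-0.006, -0.014, 0.971] [0.0, -0.0, 0.0]
side bar ((557.0548706054688, 154.77841186523438), (34.19791030883789, 117.22683715820312), 5.416385173797607) 0.07910914319123641
top bar ((570.1708984375, 19.86206817626953), (33.98213577270508, 88.2295913696289), 5.38234806060791) 0.08055998194135672
[0.56297361 0.09335924 0.        ]
```

```bash
python3 -m pendant '[[0,0,0.2,0,0,0,-1],[0,0,0.4,0,0,0,-1],[0,0,0.6,0,0,0,-1],[0,0,0.75,0,0,0,-1],[0,0,0.85,0,0,0,-1],[0,0,0.92,0,0,0,-1],[0,0,0.96,0,0,0,-1],[0,0,0.99,0,0,0,-1],[0,0,0.99,0,0,0,-1],[0,0,0.99,0,0,0,-1]]' 60
python3 - <<'E'
from plan import *
plan()
from bar2 import bar
bar('side',.01)
E
```

```text
clock: 55.7
position: [0.5637, 0.0936, 0.0512]
ee_rot: [0.672, 0.741, 0.0, -0.0]
ft_force: [-2.6, -0.6, 3.8]
grip_width: 0.265
grasp_force: 60.9
t 55.7 pos [0.5637 0.0936 0.0512] fx [-20.8 -11.8] f [-2.6 -0.6  3.8] w 0.265 g 60.9
side bar ((556.8373413085938, 153.99774169921875), (34.16289520263672, 117.94026947021484), 5.523575305938721) 0.03002553339535141
```

```bash
python3 -m pendant '[[0,0,0,0,0,0,-0.1],[0,0,0,0,0,0,-0.1],[0,0,0,0,0,0,-0.1],[0,0,-1,0,0,0,-0.1],[0,0,-2,0,0,0,-0.1],[0,0,-3,0,0,0,-0.1],[0,0,-3,0,0,0,-0.1],[-1,0,-3,0,0,0,-0.1],[-2.2,0,-3,0,0,0,-0.1],[-3.4,0,-3,0,0,0,-0.1]]' 60
python3 -m pendant '[[-1,0,0,0,0,0,-0.1],[-2,0,0,0,0,0,-0.1],[-2.72,0,0,0,0,0,-0.1],[-2.72,0,0,0,0,0,-0.1],[-2.72,0,0,0,0,0,-0.1],[-2.72,0,0,0,0,0,-0.1],[-2.72,0,0,0,0,0,-0.1],[-2.72,0,0,0,0,0,-0.1],[-2.72,0,0,0,0,0,-0.1],[-2.72,0,0,0,0,0,-0.1]]'
python3 - <<'E'
from plan import *
plan((fx(-21.5,-317.5,200),5.6),(fx(-21.5,-317.5,37.5),5.6))
from bar2 import bar
bar('side',.01)
a,d=cam('side');save('s10.png',cv2.resize(a[130:350,230:430],(545,600),interpolation=2))
P=cloud('side',d);hsv=cv2.cvtColor(a,cv2.COLOR_RGB2HSV)
r=((hsv[...,0]<6)|(hsv[...,0]>174))&(hsv[...,1]>150)&(d>0)&(np.hypot(P[...,0]-.59,P[...,1]+.21)<.07)
f=np.array([unfx(q) for q in P[r]]);print(r.sum(),f.min(0),f.max(0),P[r][:,2].max())
E
```

```text
clock: 57.0
position: [0.5798, -0.0769, 0.1998]
ee_rot: [0.671, 0.741, -0.0, -0.0]
ft_force: [0.1, -0.6, -0.6]
grip_width: 0.451
grasp_force: 0.0
clock: 58.25
position: [0.5934, -0.2109, 0.2008]
ee_rot: [0.672, 0.741, 0.0, 0.0]
ft_force: [0.1, 0.4, 0.3]
grip_width: 0.447
grasp_force: 0.0
t 58.2 pos [ 0.5934 -0.2109  0.2008] fx [ -20.9 -317.8] f [0.1 0.4 0.3] w 0.447 g 0.0
[0.005, -0.012, 0.016] [0.0, -0.0, 0.0]
[0.005, -0.012, 3.266] [0.0, -0.0, 0.0]
side bar ((563.0821533203125, 92.14006042480469), (34.57003402709961, 241.9792938232422), 5.607667446136475) 0.02983026152068957
147 [ -29.06062892 -349.64667685] [ -13.14106061 -269.52830447] 0.05485538010019775
```

View pics/s10.png

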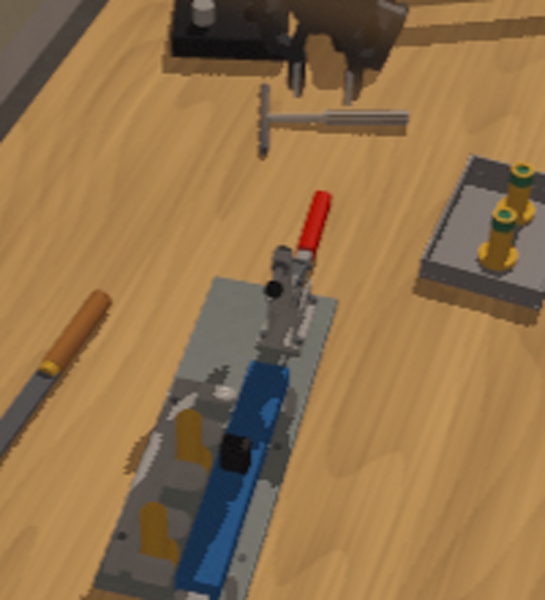

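The bar is back in its seat across the slot mouths, with its tab at crop (236,453). Both raw bushes are behind it and the handle is still laid back at (315,225). Now I grip and throw it shut.

```bash
python3 -m pendant '[[0,0,0.9,0,0,0,-0.1],[0,0,1.8,0,0,0,-0.1],[0,0,2.7,0,0,0,-0.1],[0,0,3.15,0,0,0,-0.1],[0,0,3.26,0,0,0,-0.1],[0,0,3.26,0,0,0,-1],[0,0,3.26,0,0,0,-1],[0,0,3.26,0,0,0,-1],[0,0,3.26,0,0,0,-1],[0,0,3.26,0,0,0,-1]]' 30
python3 - <<'E'
from plan import *
hy=-223
plan(*[(fx(-21.5,hy+95*np.sin(.08-t),32.7+95*np.cos(.08-t)-5),5.6) for t in np.linspace(1.55,0,11)])
E
```

```text
clock: 59.6
position: [0.5942, -0.2114, 0.0391]
ee_rot: [0.672, 0.741, 0.001, 0.001]
ft_force: [-0.7, -0.3, 7.9]
grip_width: 0.206
grasp_force: 35.2
t 59.6 pos [ 0.5942 -0.2114  0.0391] fx [ -20.2 -318.3] f [-0.7 -0.3  7.9] w 0.206 g 35.2
[0.016, -0.027, 0.037] [0.02, 0.0, -0.0]
[0.068, -0.026, -0.252] [0.02, 0.0, -0.0]
[0.164, -0.025, -0.53] [0.02, 0.0, -0.0]
[0.302, -0.025, -0.79] [0.02, 0.0, -0.0]
[0.479, -0.024, -1.026] [0.02, 0.0, -0.0]
[0.689, -0.024, -1.231] [0.02, 0.0, -0.0]
[0.929, -0.024, -1.402] [0.02, 0.0, -0.0]
[1.192, -0.023, -1.533] [0.02, 0.0, -0.0]
[1.472, -0.023, -1.622] [0.02, 0.0, -0.0]
[1.763, -0.023, -1.667] [0.02, 0.0, -0.0]
[2.057, -0.023, -1.667] [0.02, 0.0, -0.0]
```

```bash
python3 -m pendant '[[0.05,0,-0.28,0,0,0,-1],[0.15,0,-0.56,0,0,0,-1],[0.29,0,-0.82,0,0,0,-1],[0.47,0,-1.06,0,0,0,-1],[0.68,0,-1.27,0,0,0,-1],[0.92,0,-1.43,0,0,0,-1],[1.18,0,-1.56,0,0,0,-1],[1.46,0,-1.65,0,0,0,-1],[1.75,0,-1.69,0,0,0,-1],[2.05,0,-1.69,0,0,0,-1]]' 30
python3 -m pendant '[[0.05,0,0,0,0,0,-1],[0.1,0,0,0,0,0,-1],[0.12,0,0,0,0,0,-1],[0.12,0,0,0,0,0,-1],[0.12,0,0,0,0,0,-1],[0.12,0,0,0,0,0,-1],[0.12,0,0,0,0,0,-1],[0.12,0,0,0,0,0,-1],[0.12,0,0,0,0,0,-1],[0.12,0,0,0,0,0,-1]]' 30
python3 - <<'E'
from plan import *
plan()
E
```

```text
clock: 60.85
position: [0.5842, -0.1097, 0.1233]
ee_rot: [0.672, 0.741, 0.0, 0.002]
ft_force: [8.3, -4.0, -6.1]
grip_width: 0.198
grasp_force: 35.9
clock: 62.1
position: [0.5836, -0.103, 0.1227]
ee_rot: [0.672, 0.741, 0.001, 0.001]
ft_force: [7.5, -0.6, -4.7]
grip_width: 0.203
grasp_force: 36.3
t 62.1 pos [ 0.5836 -0.103   0.1227] fx [ -20.2 -209.5] f [ 7.5 -0.6 -4.7] w 0.203 g 36.3
```

```bash
python3 -m pendant '[[0,0,0,0,0,0,-0.1],[0,0,0,0,0,0,-0.1],[0,0,0,0,0,0,-0.1],[0,0,-1,0,0,0,-0.1],[0,0,-2,0,0,0,-0.1],[0,-0.5,-2.4,0,0,0,-0.1],[0,-1.5,-2.4,0,0,0,-0.1],[0,-2.7,-2.4,0,0,0,-0.1],[0,-3,-2.4,0,0,0,-0.1],[0,-3,-2.4,0,0,0,-0.1]]' 30
python3 - <<'E'
from plan import *
plan()
from bar2 import bar
bar('side',.01)
for n in('side','top'):
    a,d=cam(n)
    P=cloud(n,d);hsv=cv2.cvtColor(a,cv2.COLOR_RGB2HSV)
    r=((hsv[...,0]<6)|(hsv[...,0]>174))&(hsv[...,1]>150)&(d>0)&(np.hypot(P[...,0]-.58,P[...,1]+.106)<.05)&(P[...,2]>.06)
    Q=P[r];f=np.array([unfx(q) for q in Q])
    for lo,hi in((.08,.11),(.11,.14),(.145,.17)):
        k=(Q[:,2]>lo)&(Q[:,2]<hi)
        if k.sum():print(n,lo,k.sum(),f[k].min(0).round(1),f[k].max(0).round(1))
    if n=='side':save('s11.png',cv2.resize(a[130:350,230:430],(545,600),interpolation=2))
E
```

```text
clock: 63.35
position: [0.4319, -0.1178, 0.2425]
ee_rot: [0.672, 0.741, 0.003, -0.001]
ft_force: [0.5, -0.1, -0.2]
grip_width: 0.446
grasp_force: 0.0
t 63.4 pos [ 0.4319 -0.1178  0.2425] fx [-172.5 -209.4] f [ 0.5 -0.1 -0.2] w 0.446 g 0.0
side bar ((563.155517578125, 93.12100219726562), (34.671932220458984, 240.4307861328125), 5.713778495788574) 0.029911283344108197
side 0.08 52 [ -28.1 -223. ] [ -14.4 -205.5]
side 0.11 64 [ -29.  -220.2] [ -15.1 -204. ]
side 0.145 52 [ -28.  -222.5] [ -13.4 -201.6]
top 0.08 6 [ -30. -218.] [ -25.7 -208.3]
top 0.11 14 [ -30.3 -222.6] [ -16.6 -206.9]
top 0.145 71 [ -30.1 -222.6] [ -13.2 -205.1]
```

View pics/s11.png

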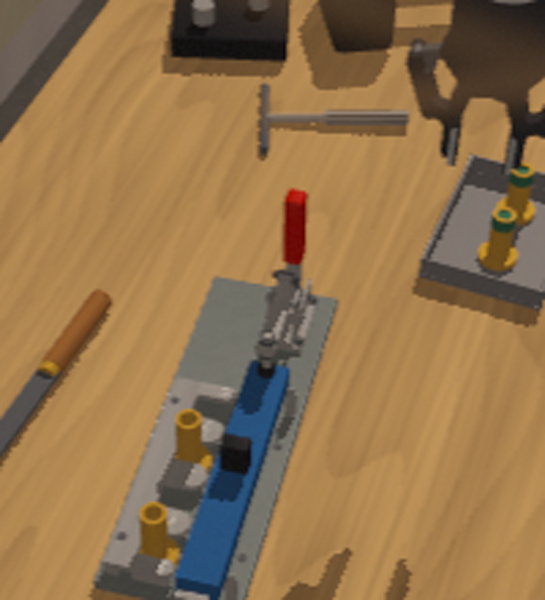

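The handle stands upright at the same readings as at the start (shut). The pad is on the bar at crop (265,370), both raw bushes are home at (188,430) and (153,525), and the reamed pair stands in the tray.

```bash
python3 -c "
from workcell import manip as m
print(m.hand_in())"
```

```text
the job is handed in; nothing more can be done
None
```

I completed and handed in the fixture changeover: the two reamed bushes stand in the tray, the two raw bushes are home in slots 1 and 3, and the bar is back in its seat with the clamp shut on it. No verdict came back.

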